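Scoop a tablet sample onto the balance

TASK

Weigh a sample of the big orange tablets: slide the smoked lid of the near balance all the way open by its black rail, use the blue-handled scoop to lift at least three tablets out of the steel tin and tip them into the round dish on the pan (any others stay in the tin). Then lay the scoop down on its flat bottom on the table and slide the lid fully shut so that the reading can settle. Do not touch the tablets with the fingers or drop them from high up, and leave the vials, the cup and the petri dish where they are.

Things in the scene. Friction and masses are not known exactly. Their poses are not given: they have to be found in the camera images.
- balance: The nearer of two white precision balances (the one whose lid has a black rail), 211 (x) x 184 (y) x 105 mm, fixed; origin: centre of its underside, -x is its front with the display, housing 58 mm high there. Behind stands a draft-shield box, inside x -12 to 89 mm, y -64 to 64 mm in this frame, walls 9 mm thick, 100 mm high, closed on top by the sliding lid.
- balance_lid (a joint): The smoked flat lid (134 x 168 x 3 mm, top face at z = 103 mm): 0 = shut, 0.075 m = fully open, slid along the balance's -x. Light friction, stays where it is left. Shut, it covers balance x -30 to 104 mm; open, -105 to 29 mm, leaving an opening to pour through from x = 29 to 89 mm in the balance's frame.
- lid_grip (a point): Middle of the top of the black thumb rail on the lid: a bar 10 mm (balance x) x 64 mm (y), standing 18 mm above the lid on a 3 mm foot 24 mm wide; moves with the lid. Push it from behind to open, from the front to shut, or pinch it across its 10 mm.
- dish_center (a point): Centre of the round aluminium weighing dish fixed on the balance's pan, 6 mm above the dish's base. Dish 93 mm wide at the rim, 80 mm at the floor, 20 mm deep; its rim lies 13 mm under the lid. Axes as the balance.
- tin_center (a point): Centre of the inner floor of the open steel sample tin (2 mm above the table; the tin stands firmly). Inside 124 mm (tin x) x 112 mm (tin y), corners rounded at 18 mm, rim 26 mm above the table, walls 2 mm; the tablets lie in its +x half. Axes are the tin's.
- scoop: Steel scoop, 90 g, standing on its flat blade; origin: centre of the blade's underside, +x to the lip, z up. Blade 56 mm long (x -26 to 30), 54 wide, sheet 1.5 mm thinning to 0.6 at the lip; side walls 22 mm high, falling towards the lip, 60 mm wide over the tops; back wall 23 mm. Blue handle bar, 13 mm wide (y), 19 deep, rises backward at 35 degrees.
- scoop_handle (a point): Point to grip, on the middle of the blue handle: 84 mm behind and 57 mm above the scoop's origin; grip across its 13 mm width (scoop y). The blue part runs 40 mm down and 36 mm up the slope from here.
- scoop_bed (a point): Point 6 mm above the middle of the scoop's blade.
- scoop_lip (a point): Middle of the lip's front edge, underside.
- tablet_1: A loose orange pressed tablet, 20 mm wide and 11 mm thick, 10 g, smooth, flat faces 10 mm wide with bevelled edges; origin: its middle, lying flat in the tin.
- tablet_2: A loose orange pressed tablet, 20 mm wide and 11 mm thick, 10 g, smooth, flat faces 10 mm wide with bevelled edges; origin: its middle.
- tablet_3: A loose orange pressed tablet, 20 mm wide and 11 mm thick, 10 g, smooth, flat faces 10 mm wide with bevelled edges; origin: its middle.
- tablet_4: A loose orange pressed tablet, 20 mm wide and 11 mm thick, 10 g, smooth, flat faces 10 mm wide with bevelled edges; origin: its middle.
- tablet_5: A loose orange pressed tablet, 20 mm wide and 11 mm thick, 10 g, smooth, flat faces 10 mm wide with bevelled edges; origin: its middle.
- vial_red: Capped vial, red cap, 25 x 25 x 50 mm, a bystander; origin: centre of its underside.
- vial_blue: Capped vial, blue cap, 25 x 25 x 50 mm, a bystander; origin: centre of its underside.
- vial_pink: Capped vial, white cap, pink filling, 25 x 25 x 50 mm, a bystander; origin: centre of its underside.
- cup: Frosted sample cup, 49 x 49 x 38 mm, a bystander; origin: centre of its underside.
- dish_small_tablets: Petri dish with small tablets, 88 x 88 x 14 mm, a bystander; origin: centre of its underside.
There are look-alikes about, which are no part of the job. What is shaped like the scoop but brown is not meant.

How it is judged (in metres and radians):
On the way, in this order (a step that is already met when the one before it is completed fails the run):
1. the balance's lid is slid fully open (over 71 of its 75 mm) (value of joint balance_lid above 0.071 m), for 0.2 s.
2. at least three tablets ride in the scoop's blade, lifted clear of the tin (scoop bed over 60 mm up) (height (world z) of scoop_bed above 0.06 m and (distance between each of tablet_1, tablet_2, tablet_3 and scoop_bed below 0.045 m or distance between each of tablet_1, tablet_2, tablet_4 and scoop_bed below 0.045 m or distance between each of tablet_1, tablet_2, tablet_5 and scoop_bed below 0.045 m or distance between each of tablet_1, tablet_3, tablet_4 and scoop_bed below 0.045 m or distance between each of tablet_1, tablet_3, tablet_5 and scoop_bed below 0.045 m or distance between each of tablet_1, tablet_4, tablet_5 and scoop_bed below 0.045 m or distance between each of tablet_2, tablet_3, tablet_4 and scoop_bed below 0.045 m or distance between each of tablet_2, tablet_3, tablet_5 and scoop_bed below 0.045 m or distance between each of tablet_2, tablet_4, tablet_5 and scoop_bed below 0.045 m or distance between each of tablet_3, tablet_4, tablet_5 and scoop_bed below 0.045 m)), for 0.2 s.
3. at least three tablets lie in the weighing dish ((distance between each of tablet_1, tablet_2, tablet_3 and dish_center below 0.042 m or distance between each of tablet_1, tablet_2, tablet_4 and dish_center below 0.042 m or distance between each of tablet_1, tablet_2, tablet_5 and dish_center below 0.042 m or distance between each of tablet_1, tablet_3, tablet_4 and dish_center below 0.042 m or distance between each of tablet_1, tablet_3, tablet_5 and dish_center below 0.042 m or distance between each of tablet_1, tablet_4, tablet_5 and dish_center below 0.042 m or distance between each of tablet_2, tablet_3, tablet_4 and dish_center below 0.042 m or distance between each of tablet_2, tablet_3, tablet_5 and dish_center below 0.042 m or distance between each of tablet_2, tablet_4, tablet_5 and dish_center below 0.042 m or distance between each of tablet_3, tablet_4, tablet_5 and dish_center below 0.042 m)), for 0.2 s.
At the end, for the whole second after the job is handed in: At least three tablets lie still in the weighing dish (within 42 mm of its centre), the others in the dish or the tin; the lid is shut to within 3 mm; the scoop stands released on its flat blade on the table, outside the tin (under 4 mm up, tilt under 0.1 rad) ((distance between each of tablet_1, tablet_2, tablet_3 and dish_center below 0.042 m or distance between each of tablet_1, tablet_2, tablet_4 and dish_center below 0.042 m or distance between each of tablet_1, tablet_2, tablet_5 and dish_center below 0.042 m or distance between each of tablet_1, tablet_3, tablet_4 and dish_center below 0.042 m or distance between each of tablet_1, tablet_3, tablet_5 and dish_center below 0.042 m or distance between each of tablet_1, tablet_4, tablet_5 and dish_center below 0.042 m or distance between each of tablet_2, tablet_3, tablet_4 and dish_center below 0.042 m or distance between each of tablet_2, tablet_3, tablet_5 and dish_center below 0.042 m or distance between each of tablet_2, tablet_4, tablet_5 and dish_center below 0.042 m or distance between each of tablet_3, tablet_4, tablet_5 and dish_center below 0.042 m) and (distance between tablet_1 and dish_center below 0.042 m or (horizontal distance between tablet_1 and tin_center below 0.075 m and height (world z) of tablet_1 below 0.035 m)) and (distance between tablet_2 and dish_center below 0.042 m or (horizontal distance between tablet_2 and tin_center below 0.075 m and height (world z) of tablet_2 below 0.035 m)) and (distance between tablet_3 and dish_center below 0.042 m or (horizontal distance between tablet_3 and tin_center below 0.075 m and height (world z) of tablet_3 below 0.035 m)) and (distance between tablet_4 and dish_center below 0.042 m or (horizontal distance between tablet_4 and tin_center below 0.075 m and height (world z) of tablet_4 below 0.035 m)) and (distance between tablet_5 and dish_center below 0.042 m or (horizontal distance between tablet_5 and tin_center below 0.075 m and height (world z) of tablet_5 below 0.035 m)) and linear speed of each of tablet_1, tablet_2, tablet_3, tablet_4, tablet_5 below 0.02 m/s and value of joint balance_lid below 0.003 m and height (world z) of scoop below 0.004 m and angle between scoop's own z axis and vertical below 0.1 rad and linear speed of scoop below 0.01 m/s and horizontal distance between scoop and tin_center above 0.07 m); the robot touches nothing.
It fails at once if a tablet is touched by the fingers (contact force between any of tablet_1, tablet_2, tablet_3, tablet_4, tablet_5 and the fingers above 0.3 N).
It fails at once if a tablet is dropped from high up or thrown (over 1.5 m/s) (linear speed of any of tablet_1, tablet_2, tablet_3, tablet_4, tablet_5 above 1.5 m/s).
It fails at once if a vial, the cup or the petri dish is moved by more than 25 mm (distance of any of vial_red, vial_blue, vial_pink, cup, dish_small_tablets from where it was at the start of the episode above 0.025 m).
It also fails if it takes over 72 s, if anything falls off the work surface, if the arm or the gripper's body presses on something with over 40 N, if the wrist force passes 120 N, or if a joint passes its speed limit or range.

ROBOT

A 7-joint arm with a two-finger parallel gripper is mounted at the origin on a cart in front of the work surface, level with it; the furniture and walls round the work are solid. World frame = base frame: x ahead of the robot, y to its left, z up, the work surface at z = 0. Lengths are in mm, angles in rad, forces in N, time in s.
With the tool pointing down it reaches from about 350 to 775 mm from the base axis. Payload 3.1 kg.
Tool frame: the origin (TCP) lies at the very end of the fingers, on their centre line; the grasp point (between the pads) lies bot.hold_point_z behind it (bot.hold_point_z is the distance from the TCP to the grasp point, in mm); z points along the fingers, y is the line along which they close (so a half turn about z gives the same grasp; the last joint's range is limited). The gripper opens to 85 mm and grips with 20 to 120 N. Pads are 22 mm wide; open, the fingers measure 114 mm over their backs; the gripper's body (76 mm by 85 mm) begins 54 mm behind the grasp point. The pads swing forward as they close: fully open they stand 13 mm farther back than shut.
Start: joints at [-1.152, 0.311, 0.014, 1.512, -0.004, 1.319, -0.027], TCP at [244.543, 492.662, 231.304] pointing down, gripper open.
Joint ranges: [-2.7, 2.7], [-0.3, 1.91], [-1.27, 1.3], [0.12, 2.57], [-1.44, 4.58], [0.2, 2.03], [-3.05, 3.05]. Speed limits (rad/s): [2.79, 2.79, 3.14, 3.14, 3.14, 3.14, 3.14].

INTERFACE

Orientations are given as a unit quaternion [w, x, y, z].
In Python, from plant import bot gives the robot as it stands. The module is installed in compiled form; this text tells all that it offers.
- The arm moves only by the tool apply_moves, never from a script. Its argument "moves" is a list of rows, each a list of 7 numbers: the opening, from -1 (shut) to 1 (fully open), then the shift along the tool's x, y, z in cm, then the turn, a rotation vector about the tool's x, y, z in rad. A call has 1 to 20 rows; each row is the pose to reach, as a shift and turn from the pose commanded when the call began, along the tool's axes at that moment; what a row does not reach only later rows make up. A row lasts 1/8 s, in which the tool goes at most 62.5 mm and 10.7 degrees, less where a joint would pass 70% of its speed; a pose out of reach is approached as far as the arm can. A call with a gripper value outside its range is refused whole. The fingers move at their own pace and stop on an object; the grip force is fixed at half the most. Time passes only in rows, so rows that repeat a pose let the fingers close. It gives the time, the measured TCP pose, the force, the opening and the grip force at its end, in the units of the state.
- bot.get_obs(): the state, without advancing time (a new reading comes with each control period).
- bot.capture(name): name is "scene" or "top" or "wrist"; returns a dict with "img" (384x512x3 uint8, red, green, blue), "camera_matrix" (3x3 intrinsics, pixels), "pose" (4x4, takes a point from camera to world coordinates). Camera axes: x right, y down, z forward; pixel columns grow to the right and rows downward; lengths in mm; the calibration is good to about 2 mm. A picture is of the moment at which its call begins. There is no depth.
- bot.close_job(): hands the job in; it is judged then, once.
The state is a dict: "time_s": time; "joint_pos": joint angles; "qd": joint speeds; "effort": joint torques, N m; "tool_pos": TCP position; "eef_rot": TCP orientation; "force": force on the tool from outside, world axes, zero at the start; "wrist_torque": the same for the moment, N m; "opening": finger opening in mm; "grip_force": force on a finger pad.
Only numpy, scipy, OpenCV 4.12 (cv2) and the standard library are available. Lean on these libraries where they do the work, as an engineer would, in place of code of your own. Each camera call takes 0.05 s, during which the arm holds its last target. There are 200 camera calls.

## Working session

There is one attempt and no reset: what is moved stays moved. The work goes in short steps, Python scripts to look and compute and a tool call to move; the robot and the scene stay as the last step left them, time stands still between calls to the robot, and variables do not carry over. Pictures are saved under pics/ and viewed, at most 10 in all, crops included, and the job is handed in when it is done.

Besides the shell and the picture viewer there is one more tool, called after "Request:" as name(argument=value, ...), one argument or row to a line, values as JSON. apply_moves: Moves the arm, as the interface text tells. Its arguments: {"type":"object","properties":{"moves":{"type":"array","items":{"type":"array","items":{"type":"number"}}}},"required":["moves"]}

```bash
mkdir -p pics
python3 - <<'E'
from plant import bot
import cv2,numpy as np,pickle
print(bot.hold_point_z, bot.get_obs())
ims={}
for n in ("scene","top","wrist"):
    c=bot.capture(n); ims[n]=c; print(n,c["camera_matrix"].tolist(),np.round(c["pose"],3).tolist())
pickle.dump(ims,open("c0.pkl","wb"))
for n in("scene","top"):
    cv2.imwrite(f"pics/{n}0.png",cv2.resize(ims[n]["img"][:,:,::-1],(800,600),interpolation=cv2.INTER_CUBIC))
E
```

```text
18.700000000000003 {'time_s': 0.0, 'joint_pos': array([-1.15171015,  0.31171193,  0.01401271,  1.5130697 , -0.00443084,
        1.31919681, -0.02718164]), 'qd': array([-1.12047125e-04, -9.46420099e-04, -6.06316022e-04, -1.19532497e-03,
        3.55513249e-04, -1.89727638e-03,  2.62134607e-06]), 'effort': array([-4.48670398e-04, -3.79911089e+01,  1.45851974e-01, -2.30600309e+01,
        1.21374498e-02,  1.34395680e-02,  2.80766062e-05]), 'tool_pos': array([244.22182183, 491.9838919 , 230.22355391]), 'eef_rot': array([-2.33320784e-04,  2.28327149e-01,  9.73583754e-01, -1.15402334e-03]), 'force': array([ 0.40939459,  0.24650464, -0.28122365]), 'wrist_torque': array([-1.47355244e-03,  9.91699876e-06,  2.09453606e-02]), 'grip_force': 0.0, 'opening': 85.43413464778202}
scene [[366.51185663661477, 0.0, 262.18077551525283], [0.0, 366.51185663661477, 191.5319733053242], [0.0, 0.0, 1.0]] [[0.831, -0.352, 0.431, 76.497], [-0.556, -0.52, 0.649, -786.819], [-0.004, -0.779, -0.628, 736.909], [0.0, 0.0, 0.0, 1.0]]
top [[457.55431227283333, 0.0, 251.40200465300114], [0.0, 457.55431227283333, 190.77127965302878], [0.0, 0.0, 1.0]] [[-0.026, -0.999, 0.037, 476.33], [-1.0, 0.026, 0.001, -142.732], [-0.002, -0.037, -0.999, 1307.844], [0.0, 0.0, 0.0, 1.0]]
wrist [[300.58621996855527, 0.0, 260.15014280398407], [0.0, 300.58621996855527, 193.29490502206576], [0.0, 0.0, 1.0]] [[0.444, 0.856, 0.266, 175.715], [0.896, -0.424, -0.134, 525.481], [-0.002, 0.298, -0.955, 373.099], [0.0, 0.0, 0.0, 1.0]]
```

View pics/scene0.png

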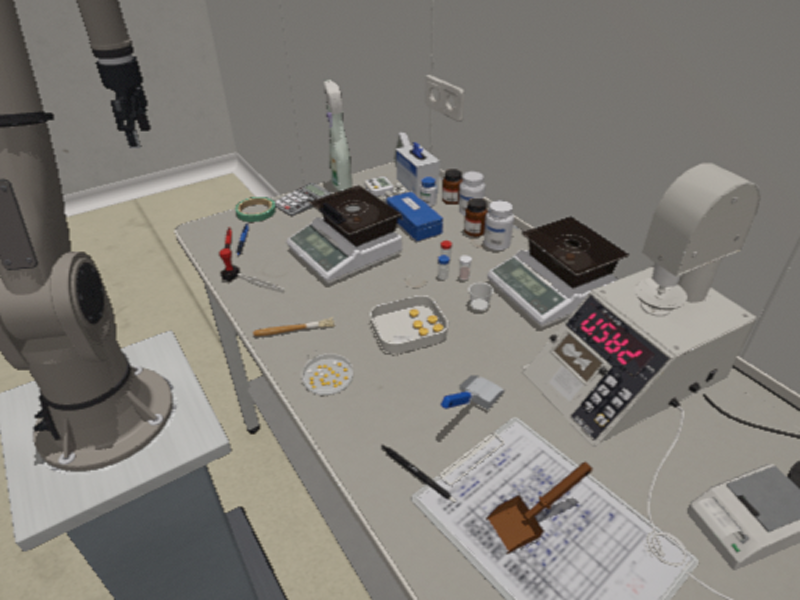

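View pics/top0.png

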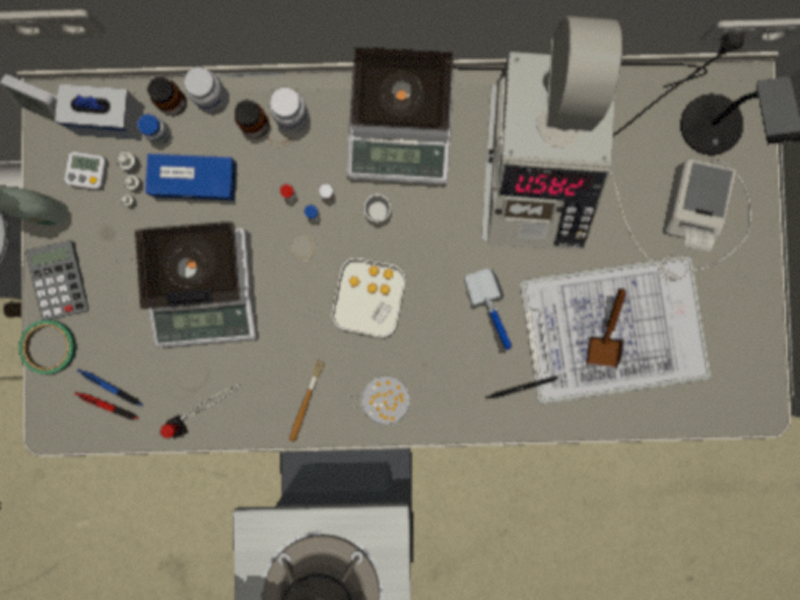

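The near balance, whose lid has the rail, is at about (190,285) in the top view. The tin is at (370,298) with its tablets at (354–389, 270–289), and the blue scoop is at (483,285)–(505,345) with its lip up and to the left. Next I'll zoom in and measure by colour.

```bash
cat > h.py <<'E'
from plant import bot
import cv2,numpy as np,pickle
from scipy.spatial.transform import Rotation as Ro
def ray(c,u,v):
    d=np.linalg.inv(c["camera_matrix"])@[u,v,1.]; P=c["pose"]
    return P[:3,3],P[:3,:3]@d
def onz(c,u,v,z):
    o,d=ray(c,u,v); return o+d*(z-o[2])/d[2]
def tri(a,ua,b,ub):
    o1,d1=ray(a,*ua);o2,d2=ray(b,*ub)
    s=np.linalg.lstsq(np.c_[d1,-d2],o2-o1,rcond=None)[0]
    p,q=o1+d1*s[0],o2+d2*s[1]; return (p+q)/2,np.linalg.norm(p-q)
def proj(c,p):
    P=c["pose"]; q=P[:3,:3].T@(np.array(p,float)-P[:3,3]); q=c["camera_matrix"]@q; return q[:2]/q[2]
def hsv(c): return cv2.cvtColor(c["img"],cv2.COLOR_RGB2HSV)
def blobs(m,amin=5):
    n,l,s,ce=cv2.connectedComponentsWithStats(m.astype(np.uint8)); return [(s[i,4],ce[i].round(2).tolist(),s[i,:4].tolist(),l==i) for i in range(1,n) if s[i,4]>=amin]
def pose():
    o=bot.get_obs(); return np.array(o["tool_pos"]),Ro.from_quat(np.roll(o["eef_rot"],-1))
def delta(p,R):  # target world TCP pos, Rotation -> shift cm, rotvec (tool axes)
    p0,R0=pose(); print("shift",(R0.inv().apply(np.array(p)-p0)/10).round(2),"rot",(R0.inv()*R).as_rotvec().round(3))
def Rxy(z,y):  # tool z dir and approx y dir
    z=np.array(z,float)/np.linalg.norm(z); x=np.cross(y,z); x/=np.linalg.norm(x); return Ro.from_matrix(np.c_[x,np.cross(z,x),z])
E
python3 - <<'E'
from h import *
C=pickle.load(open("c0.pkl","rb")); t,s,w=C["top"],C["scene"],C["wrist"]
for n,c in(("top",t),("scene",s)):
    H=hsv(c); h,sa,v=H[...,0],H[...,1],H[...,2]
    print(n,"blue",[(b[:3]) for b in blobs((h>105)&(h<125)&(sa>150),20)])
    print(n,"orange",[b[:3] for b in blobs((h>10)&(h<25)&(sa>130)&(v>130),4)])
I=t["img"][:,:,::-1]
a=cv2.resize(I[135:230,75:175],(400,380),interpolation=cv2.INTER_CUBIC)
b=cv2.resize(I[155:230,205:335],(400,231),interpolation=cv2.INTER_CUBIC)
J=s["img"][:,:,::-1]
d=cv2.resize(J[110:190,175:275],(400,320),interpolation=cv2.INTER_CUBIC)
e=cv2.resize(w["img"][:,:,::-1],(373,280))
M=np.zeros((600,800,3),np.uint8); M[:380,:400]=a; M[380:600,:400]=b[:220]; M[:320,400:]=d; M[320:600,400:773]=e
cv2.imwrite("pics/m0.png",M)
E
```

```text
top blue [(np.int32(68), [55.68, 65.76], [48, 63, 17, 7]), (np.int32(120), [94.58, 79.57], [89, 74, 12, 12]), (np.int32(1193), [123.02, 113.37], [94, 99, 56, 29]), (np.int32(40), [198.7, 135.18], [196, 132, 7, 7]), (np.int32(97), [319.89, 210.65], [314, 199, 13, 24]), (np.int32(53), [65.23, 244.81], [54, 239, 21, 12])]
top orange [(np.int32(30), [256.53, 60.47], [254, 58, 6, 6]), (np.int32(11), [59.18, 114.82], [58, 113, 4, 4]), (np.int32(14), [122.14, 168.93], [120, 168, 5, 3]), (np.int32(23), [238.83, 173.0], [237, 171, 5, 5]), (np.int32(22), [248.09, 174.91], [246, 173, 5, 5]), (np.int32(22), [226.32, 179.86], [224, 178, 6, 5]), (np.int32(23), [237.83, 184.0], [236, 182, 5, 5]), (np.int32(22), [245.91, 184.91], [244, 183, 5, 5]), (np.int32(78), [191.45, 265.82], [186, 250, 13, 31]), (np.int32(7), [252.14, 259.43], [251, 258, 3, 4])]
scene blue [(np.int32(32), [274.16, 116.12], [271, 114, 7, 6]), (np.int32(517), [266.32, 139.06], [248, 124, 34, 30]), (np.int32(24), [283.5, 165.83], [281, 164, 6, 5]), (np.int32(115), [291.5, 255.35], [283, 251, 18, 10])]
scene orange [(np.int32(16), [264.5, 200.0], [263, 198, 4, 5]), (np.int32(20), [276.2, 203.9], [274, 202, 5, 5]), (np.int32(37), [268.7, 209.49], [265, 206, 9, 9]), (np.int32(55), [178.07, 210.16], [163, 208, 32, 6]), (np.int32(19), [279.89, 209.42], [278, 208, 5, 4]), (np.int32(4), [210.5, 235.5], [210, 235, 2, 2]), (np.int32(4), [215.5, 239.5], [215, 239, 2, 2]), (np.int32(4), [199.0, 243.5], [199, 242, 1, 4]), (np.int32(10), [206.8, 243.9], [205, 242, 6, 4]), (np.int32(4), [213.5, 243.5], [213, 243, 2, 2])]
```

View pics/m0.png

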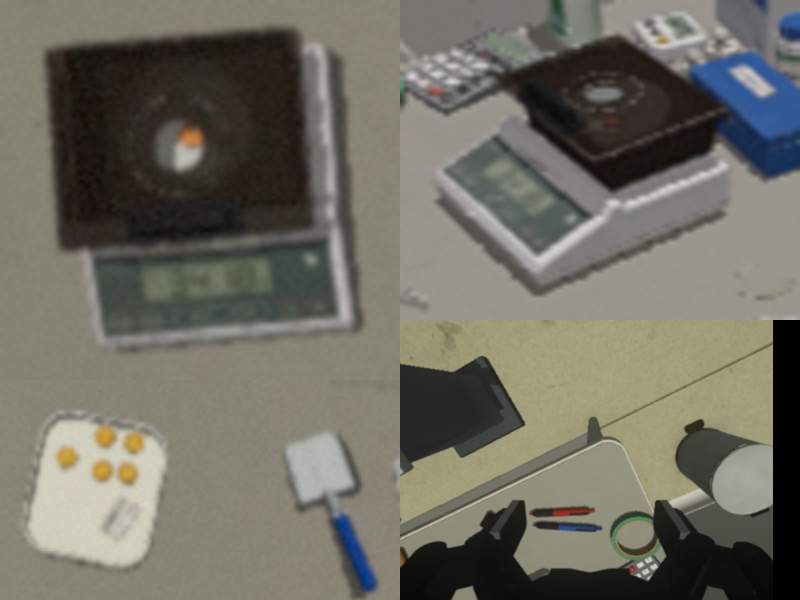

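The mosaic shows the rail at about (121,190) px in the top view and (212.5,135.8) in the scene view. The lid is a dark quad with a slight yaw. I'll triangulate these points.

Run:
```python
from h import *
C=pickle.load(open("c0.pkl","rb")); t,s=C["top"],C["scene"]
print("rail",tri(t,(121,190),s,(212.5,135.75)), onz(t,121,190,121))
# dark lid quad in top
g=hsv(t)[...,2]; sub=np.zeros_like(g); sub[138:200,80:160]=(g[138:200,80:160]<75)
m=cv2.morphologyEx(sub,cv2.MORPH_CLOSE,np.ones((5,5)));cn=max(cv2.findContours(m,0,1)[0],key=cv2.contourArea)
r=cv2.minAreaRect(cn); q=cv2.boxPoints(r); Q=np.array([onz(t,*p,103) for p in q])
print("lid",Q.round(1).tolist(),"c",Q.mean(0).round(1),[np.linalg.norm(Q[i]-Q[i-1]).round(1) for i in range(4)],[(Q[i]-Q[i-1]).round(1).tolist() for i in range(2)])
# scoop handle axis: blue blob ends
for n,c,box in(("top",t,(310,195,20,35)),("scene",s,(278,245,30,22))):
    H=hsv(c);m=(H[...,0]>105)&(H[...,0]<125)&(H[...,1]>150);k=np.zeros_like(m);x,y,w,h=box;k[y:y+h,x:x+w]=1
    p=np.argwhere(m&k)[:,::-1].astype(float);mu=p.mean(0);d=np.linalg.svd(p-mu)[2][0];a=(p-mu)@d;print(n,mu,d,a.min(),a.max())
    if n=="top":T=[mu+d*a.min(),mu,mu+d*a.max()]
    else:S=[mu+d*a.min(),mu,mu+d*a.max()]
if (T[2]-T[0])[1]*( S[2]-S[0])[0]>0: S=S[::-1]
for a,b in zip(T,S): print("handle",tri(t,a,s,b))
# blade white in top
H=hsv(t);m=np.zeros(g.shape,np.uint8);m[165:205,290:325]=((H[165:205,290:325,2]>165)&(H[165:205,290:325,1]<60))
b=max(blobs(m),key=lambda b:b[0]);cn=cv2.findContours(b[3].astype(np.uint8),0,1)[0][0];r=cv2.minAreaRect(cn);print("blade",b[:3],r,onz(t,*b[1],8))
m=((H[...,2]>165)&(H[...,1]<70)).astype(np.uint8);k=np.zeros_like(m);k[158:222,205:265]=m[158:222,205:265];k=cv2.morphologyEx(k,cv2.MORPH_CLOSE,np.ones((7,7)))
b=max(blobs(k),key=lambda b:b[0]);cn=cv2.findContours(b[3].astype(np.uint8),0,1)[0][0];r=cv2.minAreaRect(cn)
q=np.array([onz(t,*p,14) for p in cv2.boxPoints(r)]);print("tin",r,q.round(1).tolist(),q.mean(0))
for p in [(238.83,173),(248.09,174.91),(226.32,179.86),(237.83,184),(245.91,184.91)]: print("tab",onz(t,*p,8).round(1))
print("tab tri",tri(t,(248.09,174.91),s,(279.89,209.42)),tri(t,(226.3,179.9),s,(264.5,200)),tri(t,(238.83,173),s,(276.2,203.9)))
```

```text
rail (array([532.05746033, 198.50369409, 113.11253351]), np.float64(0.7446254210514013)) [531.36562547 196.43289782 121.        ]
lid [[649.0, 293.6, 103.0], [659.2, 121.7, 103.0], [507.5, 111.6, 103.0], [497.4, 282.6, 103.0]] c [578.3 202.4 103. ] [np.float64(152.0), np.float64(172.2), np.float64(152.0), np.float64(171.3)] [[151.6, 10.9, 0.0], [10.2, -171.9, 0.0]]
top [319.88659794 210.64948454] [0.40762375 0.91314997] -12.221996144959965 12.449067045883396
scene [291.50434783 255.34782609] [-0.95668047  0.29113997] -9.102310484674247 9.199237262371964
handle (array([ 497.32296835, -319.51333525,   36.69990497]), np.float64(6.031552790255629))
handle (array([ 464.56418343, -328.26979884,   55.97605697]), np.float64(1.930906322250919))
handle (array([ 432.64386439, -337.17463261,   75.42998274]), np.float64(1.1311527201675735))
blade (np.int32(277), [307.94, 182.46], [298, 172, 21, 22]) ((307.95001220703125, 182.35000610351562), (17.708751678466797, 16.127614974975586), 71.56504821777344) [ 544.24311934 -303.35439526    8.        ]
tin ((236.3183135986328, 189.98806762695312), (39.96603012084961, 46.30085754394531), 11.88865852355957) [[477.3, -29.4, 14.0], [604.9, -59.3, 14.0], [578.6, -169.6, 14.0], [451.2, -139.2, 14.0]] [527.99865262 -99.38290444  14.        ]
tab [ 576.3 -107.5    8. ]
tab [ 570.2 -133.7    8. ]
tab [557.7 -71.4   8. ]
tab [ 545.  -103.9    8. ]
tab [ 541.9 -126.8    8. ]
tab tri (array([ 571.19127237, -134.50021745,    9.38396577]), np.float64(2.674406672831595)) (array([558.42873787, -71.97925361,   8.44478736]), np.float64(2.095739717753752)) (array([ 576.99533446, -108.08887051,    9.43684151]), np.float64(1.8959245810224339))
```

Everything agrees with the given sizes. I get the rail at about (532,197), the tin centre at (528,-99) with yaw -0.23, the handle at (465,-328,56) and scoop yaw of about 0.27. First I'll move above the rail.

Run:
```python
from h import *
delta([532,197,165],Rxy([0,0,-1],[.998,.06,0]))
```

```text
shift [-38.89 -13.63   6.57] rot [-2.00e-03  1.00e-03  1.05e+00]
```

Request:
apply_moves(
  moves=[
    [0,-38.9,-13.6,6.5,0,0,1.05],
    [0,-38.9,-13.6,6.5,0,0,1.05],
    [0,-38.9,-13.6,6.5,0,0,1.05],
    [0,-38.9,-13.6,6.5,0,0,1.05],
    [0,-38.9,-13.6,6.5,0,0,1.05],
    [0,-38.9,-13.6,6.5,0,0,1.05],
    [0,-38.9,-13.6,6.5,0,0,1.05],
    [0,-38.9,-13.6,6.5,0,0,1.05],
    [0,-38.9,-13.6,6.5,0,0,1.05],
    [0,-38.9,-13.6,6.5,0,0,1.05],
  ],
)

```text
time_s: 1.4
tool_pos: [531.4, 200.1, 166.3]
eef_rot: [-0.001, 0.684, 0.729, 0.0]
force: [0.3, 0.6, 0.1]
opening: 42.7
grip_force: 0.0
```

Run:
```python
from h import *
c=bot.capture("wrist"); pickle.dump(c,open("w1.pkl","wb"))
p,R=pose(); print(p,R.as_matrix().round(3).tolist(),c["pose"].round(3).tolist(),bot.get_obs()["joint_pos"].round(3))
print("rail px", [proj(c,q) for q in([532,197,121],[532-2,197+32,121],[532+2,197-32,121])], "tcp",proj(c,p))
s=bot.capture("scene")["img"]
cv2.imwrite("pics/w1.png",np.hstack([cv2.resize(c["img"],(480,360)),cv2.resize(s[90:210,150:257],(320,360))])[:,:,::-1])
```

```text
[531.51719692 199.90513206 166.41829587] [[-0.063, 0.998, -0.0], [0.998, 0.063, 0.001], [0.001, -0.0, -1.0]] [[0.998, 0.061, 0.019, 526.097], [0.064, -0.953, -0.295, 275.102], [-0.0, 0.296, -0.955, 309.21], [0.0, 0.0, 0.0, 1.0]] [-0.661  0.402  0.373  1.575 -0.155  1.193 -0.195]
rail px [array([261.56700883, 221.64976548]), array([261.71473875, 175.45475115]), array([261.43246886, 263.72029299])] tcp [261.37396131 249.69969854]
```

View pics/w1.png

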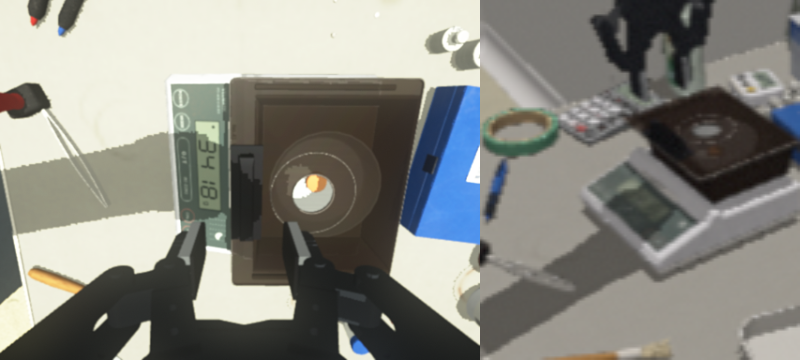

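The wrist view shows the rail at about (262,206) px, centred in x between the fingers, about 10 mm further in +y than I had it. The lid edges line up with the gripper.

Run:
```python
from h import *
c=pickle.load(open("w1.pkl","rb")); k=512/480
print("rail",onz(c,247*k,193*k,121))
for p in((231,79),(424,79),(231,285),(395,285)): print(onz(c,p[0]*k,p[1]*k,103).round(1))
delta([532,205,109.5],Rxy([0,0,-1],[.998,.06,0]))
g=hsv(c)[...,2]; print(g[206,225:300:2], g[140:290:4,262])
```

```text
rail [532.52045184 208.35887295 121.        ]
[516.5 284.3 103. ]
[649.2 292.8 103. ]
[525.  116.9 103. ]
[666.5 126.  103. ]
shift [0.53 0.06 5.7 ] rot [-0.    -0.001  0.003]
[132 134 102  97 127  88  82  82  82  97 164  37  37  36  35  33  33  35
  35  34  35  35  32  34  35  35  35  51  68  69  68  74  82  78  79  81
  86  86] [ 97  98  97  95  64  66  41  56  70  66  63  55  35  35  36  35  35  35
  35  34  35  35  35  36  37  37  38  39  40  58  89  89  88  90 105  97
  98  99]
```

Request:
apply_moves(
  moves=[
    [0,0.5,0.05,3,0,0,0],
    [0,0.5,0.05,5.6,0,0,0],
    [0,0.5,0.05,5.6,0,0,0],
    [-1,0.5,0.05,5.6,0,0,0],
    [-1,0.5,0.05,5.6,0,0,0],
    [-1,0.5,0.05,5.6,0,0,0],
    [-1,0.5,0.05,5.6,0,0,0],
    [-1,0.5,0.05,5.6,0,0,0],
  ],
)

```text
time_s: 2.5
tool_pos: [534.0, 203.4, 112.1]
eef_rot: [0.001, 0.686, 0.728, 0.002]
force: [-0.9, -0.4, 6.3]
opening: 7.6
grip_force: 61.1
```

Request:
apply_moves(
  moves=[
    [-1,0,-1,0,0,0,0],
    [-1,0,-2.5,0,0,0,0],
    [-1,0,-4,0,0,0,0],
    [-1,0,-5.5,0,0,0,0],
    [-1,0,-6.5,0,0,0,0],
    [-1,0,-7.2,0,0,0,0],
    [-1,0,-7.6,0,0,0,0],
    [-1,0,-7.6,0,0,0,0],
  ],
)

```text
time_s: 3.5
tool_pos: [466.4, 199.4, 112.2]
eef_rot: [0.006, 0.686, 0.727, 0.009]
force: [17.8, 2.2, -10.5]
opening: 7.4
grip_force: 59.4
```

Request:
apply_moves(
  moves=[
    [-1,0,-0.4,0,0,0,0],
    [-1,0,-0.4,0,0,0,0],
    [-1,0,-0.4,0,0,0,0],
  ],
)

```text
time_s: 3.88
tool_pos: [466.4, 199.4, 112.3]
eef_rot: [0.009, 0.686, 0.727, 0.012]
force: [24.7, 3.1, -17.7]
opening: 7.8
grip_force: 58.7
```

Run:
```python
from h import *
c=bot.capture("wrist"); t=bot.capture("top");pickle.dump((c,t),open("w2.pkl","wb"))
cv2.imwrite("pics/w2.png",np.hstack([cv2.resize(c["img"],(400,300)),cv2.resize(t["img"][120:240,65:225],(400,300))])[:,:,::-1])
```

```text
(no output)
```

View pics/w2.png

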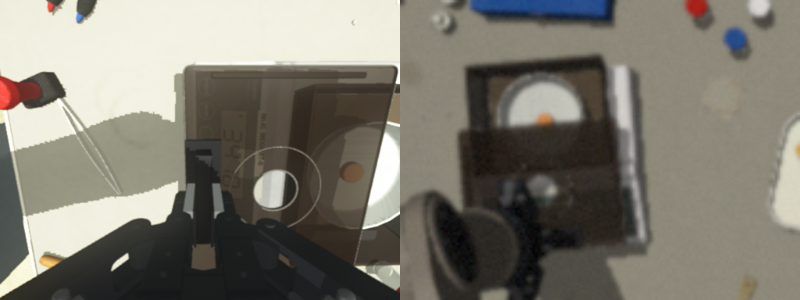

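The lid is pulled back, the dish is showing, and the pull now meets 25 N. I'll check how far it actually opened from the lid's edges: front at (185,150) and back at (380,170) in this 400 px image.

Run:
```python
from h import *
c,t=pickle.load(open("w2.pkl","rb")); c1=pickle.load(open("w1.pkl","rb"))
for v in(90,100,120):
  for cc in(c,c1):
    g=cv2.cvtColor(cc["img"],cv2.COLOR_RGB2GRAY).astype(float)[int(v*1.28)-4:int(v*1.28)+5].mean(0); d=np.diff(cv2.GaussianBlur(g[None],(5,1),0)[0])
    i=np.argsort(-abs(d))[:14]; print(v,[(int(k),round(d[k]),onz(cc,k+.5,v*1.28,103)[:2].round(0).tolist()) for k in sorted(i)])
C=pickle.load(open("c0.pkl","rb"))["top"]
for cc in(C,t):
  for u in(105,108,112): 
    g=cc["img"][130:215,u-1:u+2].mean((1,2)); d=np.diff(g); i=np.argsort(-abs(d))[:7]; print(u,[(int(k+130),round(d[k]),onz(cc,u,k+130.5,103)[0].round(1)) for k in sorted(i)])
```

```text
90 [(79, 15, [375.0, 262.0]), (80, 24, [376.0, 263.0]), (81, 31, [376.0, 263.0]), (82, 35, [376.0, 263.0]), (83, 32, [377.0, 263.0]), (84, 20, [377.0, 263.0]), (221, -16, [443.0, 266.0]), (222, -22, [444.0, 266.0]), (223, -20, [444.0, 266.0]), (224, -13, [445.0, 266.0]), (235, -12, [450.0, 267.0]), (236, -12, [451.0, 267.0]), (502, 14, [584.0, 274.0]), (503, 12, [584.0, 274.0])]
90 [(43, 21, [383.0, 256.0]), (52, 29, [389.0, 257.0]), (53, 32, [390.0, 257.0]), (54, 25, [390.0, 257.0]), (182, -24, [475.0, 262.0]), (183, -33, [476.0, 262.0]), (184, -23, [476.0, 262.0]), (446, 34, [650.0, 274.0]), (447, 46, [651.0, 274.0]), (448, 36, [652.0, 274.0]), (451, -22, [654.0, 274.0]), (457, -21, [658.0, 274.0]), (458, -19, [658.0, 274.0]), (489, 21, [679.0, 275.0])]
100 [(68, 13, [369.0, 256.0]), (69, 15, [370.0, 256.0]), (70, 15, [370.0, 256.0]), (71, 18, [371.0, 256.0]), (72, 20, [371.0, 256.0]), (73, 15, [371.0, 256.0]), (223, -21, [444.0, 260.0]), (224, -28, [445.0, 260.0]), (225, -21, [445.0, 260.0]), (235, -14, [450.0, 261.0]), (236, -17, [451.0, 261.0]), (499, 17, [584.0, 268.0]), (500, 
[... 1836 characters left out ...]
510.4)), (201, 15, np.float64(502.5))]
105 [(144, -34, np.float64(653.8)), (145, -34, np.float64(651.1)), (146, -14, np.float64(648.5)), (150, 21, np.float64(637.9)), (169, -19, np.float64(587.5)), (170, -26, np.float64(584.8)), (171, -14, np.float64(582.2))]
108 [(143, -24, np.float64(656.2)), (144, -32, np.float64(653.6)), (145, -27, np.float64(650.9)), (153, 19, np.float64(629.7)), (169, -27, np.float64(587.3)), (170, -32, np.float64(584.6)), (171, -24, np.float64(582.0))]
112 [(143, -29, np.float64(656.0)), (144, -40, np.float64(653.3)), (150, 32, np.float64(637.4)), (156, 25, np.float64(621.4)), (168, -25, np.float64(589.6)), (169, -48, np.float64(587.0)), (170, -40, np.float64(584.3))]
```

Both views agree that the lid has travelled about 67 mm, less than the 71 needed, and something blocks it hard. I'll release and see whether the tool springs forward.

Request:
apply_moves(
  moves=[
    [-0.5,0,0.6,0,0,0,0],
    [-0.3,0,0.6,0,0,0,0],
    [-0.3,0,0.6,0,0,0,0],
    [-0.3,0,0.6,0,0,0,0],
  ],
)

```text
time_s: 4.47
tool_pos: [458.0, 198.5, 110.1]
eef_rot: [-0.0, 0.685, 0.728, -0.0]
force: [-0.4, -0.6, -0.1]
opening: 29.9
grip_force: 0.0
```

Run:
```python
from h import *
p,R=pose();o=bot.get_obs();print(p,R.as_matrix().round(3).tolist(),o["joint_pos"].round(3),o["force"],o["wrist_torque"].round(2))
s=bot.capture("scene");cv2.imwrite("pics/s3.png",cv2.resize(s["img"][50:210,90:300],(788,600),interpolation=cv2.INTER_CUBIC)[:,:,::-1])
```

```text
[457.96954966 198.4703524  110.09912045] [[-0.06, 0.998, -0.001], [0.998, 0.06, -0.0], [-0.0, -0.001, -1.0]] [-0.734  0.325  0.362  1.834 -0.134  1.008 -0.257] [-0.37497756 -0.61963651 -0.05491008] [-0.03  0.06 -0.03]
```

View pics/s3.png

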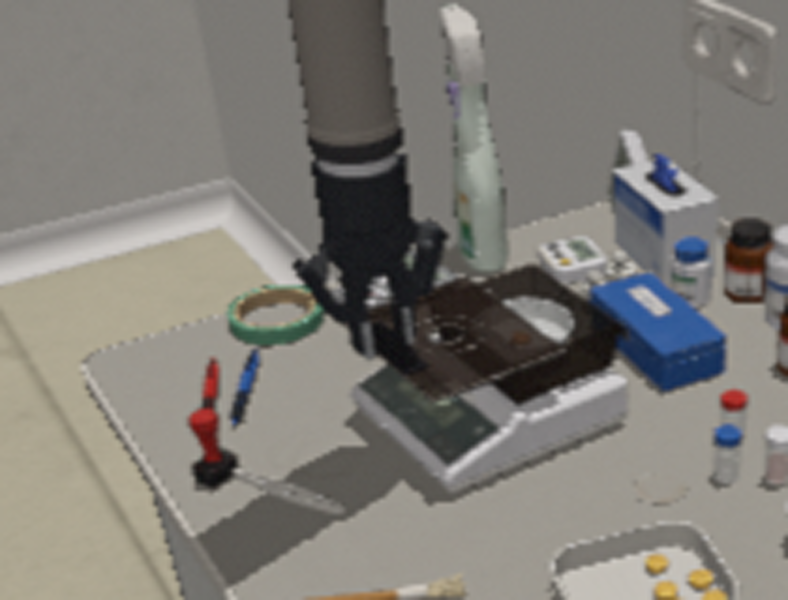

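Request:
apply_moves(
  moves=[
    [-0.3,0,0,-0.3,0,0,0],
    [-0.3,0,-0.5,-0.3,0,0,0],
    [-0.3,0,-1.0,-0.3,0,0,0],
    [-0.3,0,-1.5,-0.3,0,0,0],
    [-0.3,0,-1.5,-0.3,0,0,0],
  ],
)

```text
time_s: 5.15
tool_pos: [456.1, 198.2, 115.5]
eef_rot: [0.008, 0.686, 0.727, 0.011]
force: [22.5, 1.2, -16.3]
opening: 30.0
grip_force: 11.0
```

Nothing visible blocks it, yet it stops at the same spot again. I'll check against the fixed housing whether the lid was really shut at the start.

Run:
```python
from h import *
C=pickle.load(open("c0.pkl","rb"))["top"]
for u in(152,153,154,155,156,158):
    g=C["img"][135:235,u].mean(1); d=np.diff(g); i=[k for k in np.argsort(-abs(d))[:8]]; print(u,[(int(k+135),round(d[k]),onz(C,u,k+135.5,50)[0].round(1)) for k in sorted(i)])
for u in(105,120,135):
    g=C["img"][195:235,u].mean(1); print(u,g.round().astype(int).tolist())
for v in (165,180,205,215):
    g=C["img"][v,80:175].mean(1); d=np.diff(g); i=[k for k in np.argsort(-abs(d))[:8]]; print(v,[(int(k+80),round(d[k]),onz(C,k+80.5,v,50)[1].round(1)) for k in sorted(i)])
print(onz(C,120,219,0),onz(C,120,219,58))
```

```text
152 [(191, 24, np.float64(528.3)), (194, -28, np.float64(520.1)), (197, 30, np.float64(511.8)), (198, 27, np.float64(509.0)), (200, -27, np.float64(503.5)), (213, 33, np.float64(467.8)), (214, 45, np.float64(465.1)), (216, -25, np.float64(459.6))]
153 [(145, 20, np.float64(655.4)), (194, -23, np.float64(520.0)), (197, 21, np.float64(511.7)), (198, 28, np.float64(509.0)), (200, -25, np.float64(503.5)), (213, 24, np.float64(467.8)), (214, 49, np.float64(465.0)), (216, -25, np.float64(459.6))]
154 [(145, 24, np.float64(655.3)), (148, -17, np.float64(647.0)), (149, -16, np.float64(644.2)), (194, -23, np.float64(519.9)), (198, 15, np.float64(508.9)), (213, 33, np.float64(467.7)), (214, 39, np.float64(465.0)), (216, -29, np.float64(459.5))]
155 [(145, 16, np.float64(655.2)), (159, -19, np.float64(616.4)), (165, 15, np.float64(599.8)), (193, -14, np.float64(522.6)), (194, -29, np.float64(519.8)), (213, 30, np.float64(467.6)), (214, 44, np.float64(464.9)), (216, -30, np.float64(459.4))]
156 [(170, -27, np.float64(585.9)), (182, -17, np.float64(552.8)), (185, 16, np.float64(544.6)), (193, -18
[... 1309 characters left out ...]
)), (155, 24, np.float64(121.3)), (156, 29, np.float64(118.5)), (158, -51, np.float64(113.0)), (162, 30, np.float64(102.0))]
205 [(98, -39, np.float64(279.2)), (110, 18, np.float64(246.2)), (157, 40, np.float64(117.0)), (158, 53, np.float64(114.3)), (160, -29, np.float64(108.8)), (161, -50, np.float64(106.0)), (162, -22, np.float64(103.3)), (164, 30, np.float64(97.8))]
215 [(97, 13, np.float64(282.3)), (99, -34, np.float64(276.8)), (100, -25, np.float64(274.1)), (149, 11, np.float64(139.5)), (161, -19, np.float64(106.5)), (162, -30, np.float64(103.8)), (163, -25, np.float64(101.0)), (165, 30, np.float64(95.6))]
[454.19749179 235.13571033   0.        ] [455.17903104 218.37810858  58.        ]
```

The housing's front edge at x≈454 puts the balance origin at about x=556. The lid therefore started about 7 mm ajar and is now at its end stop, with the rail at 466 = origin − 93 and the lid edge at 585 = origin + 29. It's fully open, so I'll back off and go to the scoop.

Request:
apply_moves(
  moves=[
    [-0.3,0,1.0,0,0,0,0],
    [-0.1,0,1.0,-1,0,0,0],
    [0.2,0,1.0,-6,0,0,0],
    [0.2,0,1.0,-11,0,0,0],
    [0.2,0,1.0,-11,0,0,0],
  ],
)

```text
time_s: 5.78
tool_pos: [455.6, 199.3, 228.1]
eef_rot: [0.001, 0.685, 0.728, 0.004]
force: [0.1, -1.2, -1.6]
opening: 51.2
grip_force: 0.0
```

```bash
cat >> h.py <<'E'
def sc(psi,a): # tool rotation for scoop yaw psi, forward tilt a (tool y = -scoop y)
    return Rxy([np.sin(a)*np.cos(psi),np.sin(a)*np.sin(psi),-np.cos(a)],[np.sin(psi),-np.cos(psi),0])
E
python3 - <<'E'
from h import *
t=bot.capture("top"); g=t["img"]
R=sc(.275,.38); z=R.as_matrix()[:,2]; H=np.array([464.6,-328.3,57]); T=H+18.7*z
print(pose()[0],T); delta(T-100*z,R)
pickle.dump(t,open("t4.pkl","wb"))
E
```

```text
[453.9525266  198.79275639 225.50956893] [ 471.27558595 -326.41649267   39.63397131]
shift [-53.34  -5.11   9.16] rot [-0.257  0.316  1.339]
```

Request:
apply_moves(
  moves=[
    [0.2,-6,-0.5,0,0,0,0.15],
    [0.2,-12,-1,0,0,0,0.3],
    [0.2,-18,-1.5,0,0,0,0.45],
    [0.2,-24,-2,0,0,0,0.6],
    [0.2,-30,-3,0,-0.05,0.05,0.75],
    [0.2,-36,-4,0,-0.1,0.1,0.9],
    [0.2,-42,-4.5,1,-0.15,0.15,1.05],
    [0.2,-48,-5,3,-0.2,0.25,1.2],
    [0.2,-53.3,-5.1,6,-0.257,0.316,1.339],
    [0.2,-53.3,-5.1,9.1,-0.257,0.316,1.339],
    [0.2,-53.3,-5.1,9.1,-0.257,0.316,1.339],
    [0.2,-53.3,-5.1,9.1,-0.257,0.316,1.339],
    [0.2,-53.3,-5.1,9.1,-0.257,0.316,1.339],
  ],
)

```text
time_s: 7.45
tool_pos: [436.4, -336.2, 133.8]
eef_rot: [-0.024, 0.973, 0.136, 0.187]
force: [0.3, -0.0, -0.4]
opening: 51.2
grip_force: 0.0
```

Run:
```python
from h import *
R=sc(.275,.38); z=R.as_matrix()[:,2]; H=np.array([464.6,-328.3,57]); T=H+18.7*z
print(bot.get_obs()["joint_pos"].round(3)); delta(T,R)
c=bot.capture("wrist");pickle.dump(c,open("w4.pkl","wb"))
for p in(H,[545.5,-305.5,0],[574.4,-297.3,0]): print(proj(c,p))
m=hsv(c);m=(m[...,0]>105)&(m[...,0]<125)&(m[...,1]>150);print([b[:3] for b in blobs(m,60)])
cv2.imwrite("pics/w4.png",c["img"][:,:,::-1])
```

```text
[ 0.155  0.378  0.876  1.895 -0.783  1.021  0.117]
shift [-0.12 -0.02 10.09] rot [0.002 0.001 0.003]
[259.47418802 201.14577993]
[259.68745625 120.27650063]
[259.7213386   91.17657545]
[(np.int32(1220), [260.65, 205.6], [254, 161, 16, 88])]
```

View pics/w4.png

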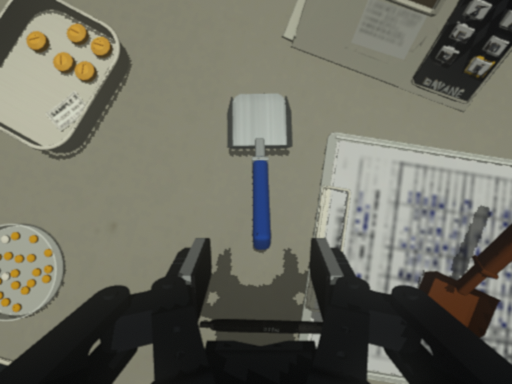

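The scoop lies right along the image's centre line, with the handle at (261,206) against a predicted (259,201) and the lip at (258,94). The tin and tablets are visible at upper left. Next I'll descend and grip.

Request:
apply_moves(
  moves=[
    [0.2,-0.05,0.05,5,0,0,0],
    [0.2,-0.1,0.05,9,0,0,0],
    [0.2,-0.1,0.05,10.1,0,0,0],
    [0.2,-0.1,0.05,10.1,0,0,0],
    [-0.5,-0.1,0.05,10.1,0,0,0],
    [-1,-0.1,0.05,10.1,0,0,0],
    [-1,-0.1,0.05,10.1,0,0,0],
    [-1,-0.1,0.05,10.1,0,0,0],
    [-1,-0.1,0.05,10.1,0,0,0],
  ],
)

```text
time_s: 8.62
tool_pos: [470.3, -328.6, 39.4]
eef_rot: [-0.024, 0.973, 0.134, 0.187]
force: [-2.5, 1.1, 5.9]
opening: 12.3
grip_force: 60.3
```

Run:
```python
from h import *
c=pickle.load(open("w4.pkl","rb")); t=pickle.load(open("t4.pkl","rb"))
m=hsv(c); m=(m[...,0]>8)&(m[...,0]<25)&(m[...,1]>130)&(m[...,2]>120)
ct=np.array([528,-99.4]); 
for b in blobs(m,150):
    u=b[1]
    if u[1]<100 and u[0]<150:
        p=onz(c,*u,8)[:2]; d=p-ct; e=np.array([np.cos(-.23),np.sin(-.23)]); print(u,b[0],p.round(1),"tin",d@e,d@[-e[1],e[0]])
# rim corners
for p in((119,40),(45,148),(125,63),(70,150)): print(p,onz(c,*p,26).round(1))
delta(pose()[0],sc(.275,.38))
```

```text
[76.23, 32.59] 269 [ 578.6 -106. ] tin 50.811724678073624 5.083798851664406
[35.88, 40.1] 272 [560.2 -70.1] tin 24.65287149117642 35.907605284462896
[100.1, 45.59] 272 [ 572.3 -133.1] tin 50.852709083889664 -22.69236965640134
[62.74, 61.3] 269 [ 546.8 -102.7] tin 19.05674379699925 1.0442433164177818
[84.02, 70.31] 279 [ 543.8 -125.8] tin 21.42776265916523 -22.138309909050705
(119, 40) [ 574.8 -160.8   26. ]
(45, 148) [ 459.2 -128.    26. ]
(125, 63) [ 555.2 -173.    26. ]
(70, 150) [ 463.7 -150.3   26. ]
shift [0. 0. 0.] rot [ 0.003  0.001 -0.   ]
```

Gripped at a 12.3 mm opening and 60 N. The wrist and top views agree on the tablets within 2 mm. I'll set up scoop-pose planning and lift.

```bash
cat >> h.py <<'E'
TO=np.array([-105.7,0,39.4]); TIN=np.array([528.7,-99.0,0]); TY=-.235
def tin(x,y,z): return TIN+Ro.from_euler("z",TY).apply([x,y,z])
def lipT(lip,psi,p,to=None):   # lip world pos, yaw, pitch lip-down -> TCP pos, rot
    return np.array(lip)+(Ro.from_euler("z",psi)*Ro.from_euler("y",p)).apply(TO if to is None else to), sc(psi,.38-p)
E
python3 - <<'E'
from h import *
delta(*lipT(tin(4,-10,95),TY,.3)); delta(pose()[0]+[0,0,85],sc(.275,.38))
E
```

```text
shift [  8.24 -23.78 -10.19] rot [-0.113 -0.293  0.498]
shift [ 3.14  0.02 -7.9 ] rot [ 0.003  0.001 -0.   ]
```

Request:
apply_moves(
  moves=[
    [-1,1.5,0,-4,0,0,0],
    [-1,3.1,0,-7.9,0,0,0],
    [-1,4,-4,-8.5,-0.02,-0.04,0.08],
    [-1,5,-8,-9,-0.04,-0.08,0.17],
    [-1,6,-12,-9.4,-0.06,-0.14,0.25],
    [-1,7,-16,-9.8,-0.08,-0.2,0.34],
    [-1,7.7,-20,-10,-0.1,-0.25,0.42],
    [-1,8.2,-23.8,-10.2,-0.113,-0.293,0.498],
    [-1,8.2,-23.8,-10.2,-0.113,-0.293,0.498],
    [-1,8.2,-23.8,-10.2,-0.113,-0.293,0.498],
  ],
)

```text
time_s: 9.88
tool_pos: [442.4, -88.5, 162.5]
eef_rot: [0.004, 0.992, -0.117, 0.039]
force: [-0.7, 0.2, -1.8]
opening: 12.3
grip_force: 59.2
```

Run:
```python
from h import *
print(bot.get_obs()["joint_pos"].round(3),bot.get_obs()["force"].round(1))
delta(*lipT(tin(4,-10,95),TY,.3)); delta(*lipT(tin(4,-10,8),TY,.3))
c=bot.capture("wrist");t=bot.capture("top");pickle.dump((c,t),open("w5.pkl","wb"))
print("lip exp",proj(c,tin(4,-10,95)),proj(t,tin(4,-10,95)))
s=bot.capture("scene")["img"]
cv2.imwrite("pics/w5.png",np.hstack([cv2.resize(c["img"],(480,360)),cv2.resize(s[130:290,220:362],(320,360))])[:,:,::-1])
```

```text
[-0.88   0.194  1.183  1.971 -0.216  1.027 -1.411] [-0.7  0.2 -1.8]
shift [ 0.12  0.01 -0.13] rot [-0.     0.002  0.001]
shift [-0.56  0.02  8.55] rot [-0.     0.002  0.001]
lip exp [259.52799951  85.43904137] [239.11619628 187.80130129]
```

View pics/w5.png

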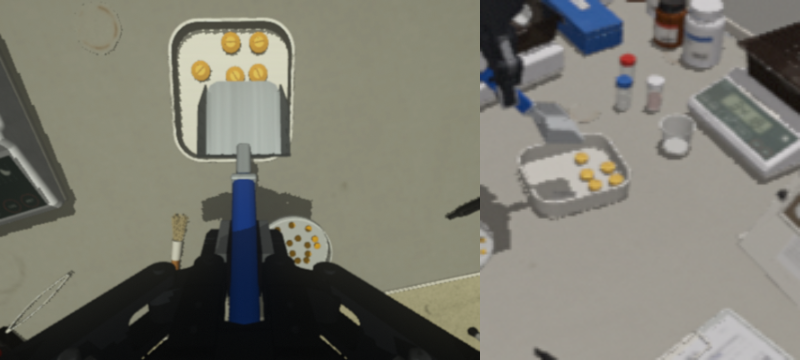

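The scoop is held straight and centred on the two tablet columns: lip at (246,82) and tablets at (231–259, 42) and (235–258, 74) in the 480 px view. Next I'll lower it behind the tablets.

Request:
apply_moves(
  moves=[
    [-1,-0.3,0,3,0,0,0],
    [-1,-0.5,0,6,0,0,0],
    [-1,-0.7,0,8.5,0,0,0],
    [-1,-0.7,0,8.8,0,0,0],
    [-1,-0.7,0,8.8,0,0,0],
  ],
)

```text
time_s: 10.65
tool_pos: [443.0, -89.0, 75.0]
eef_rot: [0.005, 0.992, -0.118, 0.039]
force: [-0.1, 0.1, -0.5]
opening: 12.1
grip_force: 59.2
```

Run:
```python
from h import *
o=bot.get_obs();print(o["joint_pos"].round(3),o["force"].round(1)); p,R=pose(); 
a=np.arctan2(-R.as_matrix()[0,2],-R.as_matrix()[2,2]); pit=.38+a; print("pitch",pit)
lip=p-(Ro.from_euler("z",TY)*Ro.from_euler("y",.3)).apply(TO); print("lip tin",Ro.from_euler("z",-TY).apply(lip-TIN))
for x,z,pp in((2,2,.3),(2,0,.3),(14,1,.25),(24,1,.17),(34,1,.08),(44,1,.03),(52,1,.0),(60,1,0),(64,1,0)): print((x,z,pp));delta(*lipT(tin(x,-10,z),TY,pp))
```

```text
[-0.706  0.356  1.049  2.082 -0.425  0.84  -1.224] [-0.1  0.1 -0.5]
pitch 0.3031648374989334
lip tin [  3.65175674 -10.22396962   6.07481545]
(2, 2, 0.3)
shift [-0.2  -0.02  0.39] rot [-0.     0.001 -0.001]
(2, 0, 0.3)
shift [-0.21 -0.02  0.59] rot [-0.     0.001 -0.001]
(14, 1, 0.25)
shift [ 0.62 -0.02  1.01] rot [-0.     0.051 -0.001]
(24, 1, 0.17)
shift [ 1.08 -0.02  1.81] rot [-0.     0.131 -0.001]
(34, 1, 0.08)
shift [ 1.53 -0.02  2.75] rot [ 0.     0.221 -0.001]
(44, 1, 0.03)
shift [ 2.27 -0.02  3.33] rot [ 0.     0.271 -0.001]
(52, 1, 0.0)
shift [ 2.92 -0.03  3.7 ] rot [ 0.     0.301 -0.001]
(60, 1, 0)
shift [ 3.71 -0.03  3.76] rot [ 0.     0.301 -0.001]
(64, 1, 0)
shift [ 4.11 -0.03  3.79] rot [ 0.     0.301 -0.001]
```

Request:
apply_moves(
  moves=[
    [-1,-0.1,0,0.3,0,0,0],
    [-1,-0.2,0,0.6,0,0,0],
    [-1,-0.2,0,0.6,0,0,0],
  ],
)

```text
time_s: 11.02
tool_pos: [442.0, -87.3, 69.4]
eef_rot: [0.003, 0.992, -0.117, 0.04]
force: [-3.3, 0.8, 7.6]
opening: 12.3
grip_force: 60.6
```

Request:
apply_moves(
  moves=[
    [-1,0.4,0,0.2,0,0.025,0],
    [-1,0.8,0,0.3,0,0.05,0],
    [-1,1.05,0,0.7,0,0.09,0],
    [-1,1.28,0,1.1,0,0.13,0],
    [-1,1.5,0,1.57,0,0.175,0],
    [-1,1.73,0,2.05,0,0.22,0],
    [-1,2.1,0,2.33,0,0.245,0],
    [-1,2.47,0,2.62,0,0.27,0],
    [-1,2.8,0,2.82,0,0.285,0],
    [-1,3.12,0,3.0,0,0.3,0],
    [-1,3.12,0,3.0,0,0.3,0],
  ],
)

```text
time_s: 12.4
tool_pos: [474.1, -95.4, 41.0]
eef_rot: [0.022, 0.975, -0.115, 0.187]
force: [0.5, 0.5, -0.0]
opening: 12.2
grip_force: 59.2
```

```bash
cat >> h.py <<'E'
def tabs(c,psi,lipx):
    m=hsv(c); m=(m[...,0]>8)&(m[...,0]<25)&(m[...,1]>130)&(m[...,2]>100)
    for b in blobs(m,60):
        p=onz(c,*b[1],9); d=Ro.from_euler("z",-TY).apply(p-TIN)
        if abs(d[0])<75 and abs(d[1])<70: print("tab",b[0],np.round(b[1]),d[:2].round(1))
def lipnow(psi,to=None):
    p,R=pose(); m=R.as_matrix(); f=m[0,2]*np.cos(psi)+m[1,2]*np.sin(psi); pit=.38-np.arctan2(f,-m[2,2])
    lip=p-(Ro.from_euler("z",psi)*Ro.from_euler("y",pit)).apply(TO); return lip,pit
E
python3 - <<'E'
from h import *
o=bot.get_obs();print(o["joint_pos"].round(3),o["force"].round(1)); l,pit=lipnow(TY);print(Ro.from_euler("z",-TY).apply(l-TIN),pit)
c=bot.capture("wrist");tabs(c,0,0); print("lip exp px",proj(c,l))
pickle.dump(c,open("w6.pkl","wb"));cv2.imwrite("pics/w6.png",cv2.resize(c["img"][0:280,120:400],(560,560))[:,:,::-1])
E
```

```text
[-0.629  0.277  0.88   2.313 -0.654  0.327 -1.025] [ 0.5  0.5 -0. ]
[51.70916215 -9.16437141  1.44293829] 0.0011480171977245601
tab 2629 [266.  92.] [ 45.2 -13.9]
tab 635 [194. 124.] [23.7 33.5]
lip exp px [259.35492192  87.73466903]
```

View pics/w6.png

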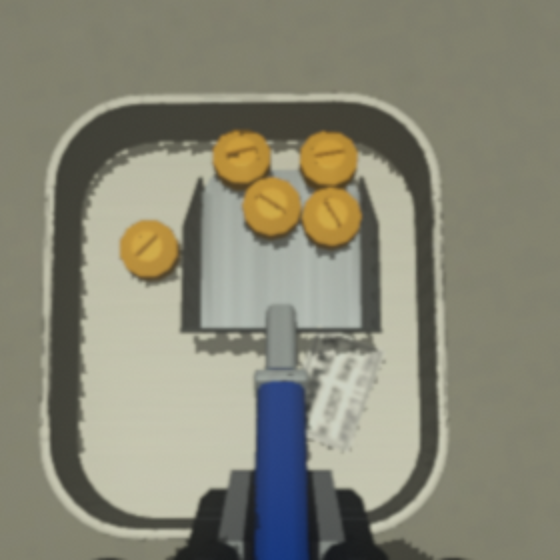

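Two tablets are on the blade at (270,207) and (331,215). Two more stand at the lip against the far wall at (241,157) and (328,157), and the fifth is outside at (149,248). I'll push on to the wall.

Request:
apply_moves(
  moves=[
    [-1,0.3,0,0.15,0,0,0],
    [-1,0.6,0,0.2,0,0,0],
    [-1,0.9,0,0.22,0,0,0],
    [-1,1.1,0,0.23,0,0,0],
    [-1,1.1,0,0.23,0,0,0],
  ],
)

```text
time_s: 13.08
tool_pos: [483.9, -97.7, 42.3]
eef_rot: [0.022, 0.976, -0.115, 0.186]
force: [-1.4, -0.6, -0.9]
opening: 12.5
grip_force: 59.4
```

Run:
```python
from h import *
o=bot.get_obs();print(o["joint_pos"].round(3),o["force"].round(1)); l,pit=lipnow(TY);print(Ro.from_euler("z",-TY).apply(l-TIN),pit)
c=bot.capture("wrist"); print("lip exp px",proj(c,l))
pickle.dump(c,open("w7.pkl","wb"));cv2.imwrite("pics/w7.png",cv2.resize(c["img"][0:280,120:400],(560,560))[:,:,::-1])
```

```text
[-0.612  0.295  0.872  2.286 -0.662  0.346 -1.019] [-1.4 -0.6 -0.9]
[61.67062699 -9.16493357  2.52262191] 0.003373326039818658
lip exp px [259.41969745  87.70154171]
```

View pics/w7.png

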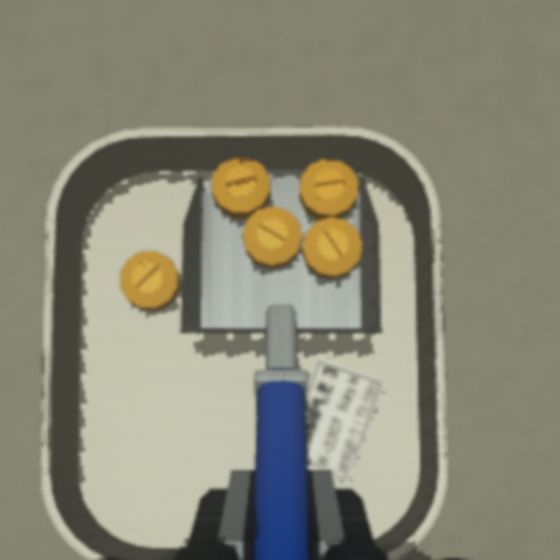

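All four tablets are on the blade with the lip at the wall; the fifth is clear of it. I'll lift while tipping the scoop back slightly.

Run:
```python
from h import *
for h,p in((4,-.04),(10,-.1),(20,-.17),(35,-.22),(60,-.25),(100,-.28)):
    print(h,p); delta(*lipT(tin(61-abs(p)*10,-9.2,2.5+h+56*np.sin(-p)),TY,p))
```

```text
4 -0.04
shift [-0.19  0.   -0.25] rot [-0.001  0.043  0.   ]
10 -0.1
shift [-0.32  0.   -0.6 ] rot [-0.001  0.103  0.   ]
20 -0.17
shift [-0.32  0.   -1.27] rot [-0.001  0.173  0.   ]
35 -0.22
shift [-0.    0.   -2.45] rot [-0.001  0.223  0.   ]
60 -0.25
shift [ 0.79  0.   -4.64] rot [-0.001  0.253  0.   ]
100 -0.28
shift [ 2.14 -0.   -8.22] rot [-0.001  0.283  0.   ]
```

Request:
apply_moves(
  moves=[
    [-1,-0.1,0,-0.13,0,0.02,0],
    [-1,-0.19,0,-0.25,0,0.043,0],
    [-1,-0.25,0,-0.42,0,0.073,0],
    [-1,-0.32,0,-0.6,0,0.103,0],
    [-1,-0.32,0,-0.93,0,0.138,0],
    [-1,-0.32,0,-1.27,0,0.173,0],
    [-1,-0.15,0,-1.86,0,0.2,0],
    [-1,0,0,-2.45,0,0.223,0],
    [-1,0.4,0,-3.5,0,0.24,0],
    [-1,0.79,0,-4.64,0,0.253,0],
    [-1,1.24,0,-5.84,0,0.263,0],
    [-1,1.7,0,-7.0,0,0.273,0],
    [-1,2.14,0,-8.2,0,0.283,0],
    [-1,2.14,0,-8.2,0,0.283,0],
    [-1,2.14,0,-8.2,0,0.283,0],
  ],
)

```text
time_s: 15.0
tool_pos: [502.3, -113.2, 101.6]
eef_rot: [0.024, 0.943, -0.107, 0.313]
force: [-0.4, -0.7, -1.2]
opening: 12.5
grip_force: 59.3
```

```bash
cat >> h.py <<'E'
def orange(c,amin=150):
    m=hsv(c); m=(m[...,0]>8)&(m[...,0]<25)&(m[...,1]>130)&(m[...,2]>90); m=m.astype(np.uint8)
    return [(int(b[0]),b[1],b[2]) for b in blobs(m,amin)]
E
python3 - <<'E'
from h import *
o=bot.get_obs();print(o["joint_pos"].round(3),o["force"].round(1)); l,pit=lipnow(TY);print(l,Ro.from_euler("z",-TY).apply(l-TIN),pit)
c=bot.capture("wrist"); print("lip exp px",proj(c,l)); print(orange(c))
t=bot.capture("top"); print(orange(t,4)); pickle.dump((c,t),open("w8.pkl","wb"))
E
```

```text
[-0.99   0.167  1.298  2.421 -1.439  0.198 -0.176] [-0.4 -0.7 -1.2]
[ 611.4952516  -139.33325636   90.57953892] [ 89.9108854  -19.94637667  90.57953892] -0.25875033154032356
lip exp px [262.29782266  87.79472953]
[(2008, [260.72, 113.73], [228, 82, 57, 70]), (671, [235.8, 136.82], [221, 122, 30, 30]), (342, [201.69, 212.5], [192, 203, 21, 21])]
[(31, [256.42, 60.55], [254, 58, 6, 6]), (11, [59.18, 114.82], [58, 113, 4, 4]), (103, [247.26, 166.13], [241, 159, 12, 17]), (16, [122.5, 167.75], [120, 166, 6, 4]), (34, [240.0, 170.26], [237, 168, 7, 6]), (22, [226.32, 179.86], [224, 178, 6, 5]), (239, [385.65, 225.39], [377, 217, 18, 17]), (108, [191.74, 266.38], [186, 250, 13, 32]), (7, [252.14, 259.43], [251, 258, 3, 4])]
```

All four tablets ride in the scoop, but the arm is at joint limits. I'll ease the tilt and rise.

Run:
```python
from h import *
delta(*lipT([598,-125,150],TY,-.1))
```

```text
shift [ 3.54 -1.25 -6.95] rot [-0.027 -0.158  0.003]
```

Request:
apply_moves(
  moves=[
    [-1,0.4,0,-1,0,-0.03,0],
    [-1,1.2,-0.3,-2.5,-0.01,-0.06,0],
    [-1,2,-0.6,-4,-0.02,-0.1,0],
    [-1,2.9,-1,-5.8,-0.027,-0.14,0],
    [-1,3.5,-1.2,-7,-0.027,-0.158,0],
    [-1,3.5,-1.2,-7,-0.027,-0.158,0],
    [-1,3.5,-1.2,-7,-0.027,-0.158,0],
  ],
)

```text
time_s: 15.98
tool_pos: [491.6, -100.2, 180.1]
eef_rot: [0.029, 0.965, -0.112, 0.237]
force: [-0.0, 0.5, -1.9]
opening: 12.1
grip_force: 59.2
```

Run:
```python
from h import *
o=bot.get_obs();print(o["joint_pos"].round(3),o["force"].round(1)); l,pit=lipnow(TY);print(l,pit)
c=bot.capture("wrist"); print("lip exp px",proj(c,l)); print(orange(c))
delta(*lipT([598,-125,150],TY,-.1))
for f,(y,ps) in enumerate(((-60,-.17),(0,-.1),(60,-.04),(130,.02),(190,.06))): print(y);delta(*lipT([575,y,185],ps,-.1))
```

```text
[-0.845 -0.134  0.915  2.197  0.328  0.569 -1.947] [-0.   0.5 -1.9]
[ 597.75287274 -125.61702876  151.61756574] -0.10184714328061445
lip exp px [259.4125089  87.7197077]
[(2010, [270.21, 116.65], [238, 85, 57, 70]), (662, [244.33, 139.32], [230, 125, 29, 30]), (201, [220.67, 194.96], [213, 187, 16, 17])]
shift [-0.54 -0.21  0.3 ] rot [ 0.002 -0.01   0.   ]
-60
shift [-2.19 -5.27 -4.55] rot [ 0.033 -0.01  -0.057]
0
shift [ -3.35 -10.35  -5.19] rot [ 0.065 -0.009 -0.119]
60
shift [ -4.49 -15.54  -5.81] rot [ 0.093 -0.009 -0.172]
130
shift [ -5.8  -21.7   -6.52] rot [ 0.121 -0.009 -0.226]
190
shift [ -6.93 -27.12  -7.13] rot [ 0.14  -0.009 -0.261]
```

Request:
apply_moves(
  moves=[
    [-1,-0.4,-0.9,-1,0.005,0,-0.01],
    [-1,-1,-2.5,-2.5,0.015,0,-0.03],
    [-1,-2.2,-5.3,-4.5,0.033,-0.01,-0.057],
    [-1,-2.8,-8,-5,0.05,-0.01,-0.09],
    [-1,-3.4,-10.5,-5.2,0.065,-0.01,-0.12],
    [-1,-4,-13.2,-5.5,0.08,-0.01,-0.147],
    [-1,-4.5,-15.8,-5.8,0.093,-0.01,-0.172],
    [-1,-5.2,-18.6,-6.2,0.107,-0.01,-0.2],
    [-1,-5.8,-21.7,-6.5,0.12,-0.01,-0.226],
    [-1,-6.3,-24,-6.8,0.13,-0.01,-0.242],
    [-1,-6.7,-25.9,-7,0.137,-0.01,-0.255],
    [-1,-6.9,-26.8,-7.1,0.14,-0.01,-0.26],
    [-1,-6.9,-27.1,-7.1,0.14,-0.01,-0.26],
    [-1,-6.9,-27.1,-7.1,0.14,-0.01,-0.26],
  ],
)

```text
time_s: 17.77
tool_pos: [462.6, 184.7, 209.7]
eef_rot: [-0.009, 0.972, 0.029, 0.233]
force: [0.4, 0.4, -1.7]
opening: 12.3
grip_force: 59.2
```

Run:
```python
from h import *
o=bot.get_obs();print(o["joint_pos"].round(3),o["force"].round(1)); l,pit=lipnow(.06);print(l,pit)
c=bot.capture("wrist"); print("lip exp px",proj(c,l)); print(orange(c))
t=bot.capture("top"); print(orange(t,4)); pickle.dump((c,t),open("w9.pkl","wb"))
# lip from wrist: bright blade; dish in top: bright region
g=hsv(t); m=((g[...,2]>120)&(g[...,1]<60)); k=np.zeros_like(m); k[135:185,90:160]=m[135:185,90:160]; print([b[:3] for b in blobs(k,30)])
# dish from t4 (arm partly away)
t4=pickle.load(open("t4.pkl","rb")); g=hsv(t4); m=((g[...,2]>110)&(g[...,1]<60)); k=np.zeros_like(m); k[135:175,90:152]=m[135:175,90:152]
b=max(blobs(k,30),key=lambda b:b[0]); print(b[:3]); ys=[np.where(b[3][r])[0] for r in range(146,172)]
print([(r+146,int(y.min()),int(y.max())) for r,y in enumerate(ys) if len(y)])
```

```text
[-1.004 -0.084  0.404  2.111  0.4    0.732 -2.353] [ 0.4  0.4 -1.7]
[571.26380089 191.20675115 180.0346272 ] -0.09113491197166168
lip exp px [259.78197074  87.47500507]
[(1687, [276.08, 116.34], [247, 79, 53, 79]), (475, [253.65, 141.27], [240, 128, 29, 29]), (186, [473.16, 179.96], [465, 173, 17, 15])]
[(33, [256.58, 60.58], [254, 58, 6, 6]), (11, [59.18, 114.82], [58, 113, 4, 4]), (17, [122.35, 167.82], [120, 166, 6, 4]), (178, [119.31, 184.14], [112, 172, 16, 22]), (22, [226.32, 179.86], [224, 178, 6, 5]), (4, [398.75, 187.75], [398, 187, 2, 3]), (236, [385.7, 225.57], [377, 217, 18, 17]), (110, [191.76, 266.32], [186, 250, 13, 32]), (7, [252.14, 259.43], [251, 258, 3, 4])]
[(np.int32(873), [132.5, 145.51], [90, 135, 70, 50]), (np.int32(379), [122.06, 161.38], [108, 153, 30, 18]), (np.int32(36), [122.83, 175.0], [119, 173, 8, 6]), (np.int32(90), [110.7, 180.19], [106, 174, 14, 11])]
(np.int32(646), [120.3, 141.81], [90, 135, 62, 37])
[(146, 90, 151), (147, 90, 151), (148, 90, 151), (149, 90, 151), (150, 90, 151), (151, 90, 151), (152, 90, 151), (153, 90, 151), (154, 90, 151), (155, 90, 151), (156, 90, 151), (157, 90, 151), (158, 90, 151), (159, 90, 151), (160, 90, 151), (161, 90, 151), (162, 90, 151), (163, 90, 151), (164, 90, 151), (165, 90, 151), (166, 90, 151), (167, 90, 151), (168, 90, 151), (169, 90, 91), (170, 90, 91), (171, 90, 90)]
```

Run:
```python
from h import *
for z,p in((150,-.08),(130,0),(114,.12),(108,.25),(106,.4),(106,.55),(106,.7),(106,.85),(106,1.0)):
    print(z,p); delta(*lipT([591,208,z],.06,p))
```

```text
150 -0.08
shift [ 0.57 -1.57  3.53] rot [-0.004 -0.011 -0.001]
130 0
shift [ 0.3  -1.57  4.68] rot [-0.004 -0.091 -0.001]
114 0.12
shift [ 0.63 -1.57  5.25] rot [-0.004 -0.211 -0.001]
108 0.25
shift [ 1.6  -1.57  5.01] rot [-0.004 -0.341 -0.   ]
106 0.4
shift [ 3.05 -1.57  4.5 ] rot [-0.004 -0.491 -0.   ]
106 0.55
shift [ 4.68 -1.57  4.05] rot [-0.004 -0.641  0.   ]
106 0.7
shift [ 6.36 -1.58  3.85] rot [-0.004 -0.791  0.001]
106 0.85
shift [ 8.05 -1.58  3.91] rot [-0.004 -0.941  0.001]
106 1.0
shift [ 9.71 -1.58  4.21] rot [-4.000e-03 -1.091e+00  1.000e-03]
```

Request:
apply_moves(
  moves=[
    [-1,0.2,-0.5,1,0,0,0],
    [-1,0.4,-1,2.2,0,-0.01,0],
    [-1,0.57,-1.57,3.5,0,-0.01,0],
    [-1,0.4,-1.57,4.1,0,-0.05,0],
    [-1,0.3,-1.57,4.7,0,-0.09,0],
    [-1,0.3,-1.57,4.7,0,-0.09,0],
  ],
)

```text
time_s: 18.62
tool_pos: [486.2, 202.4, 168.6]
eef_rot: [-0.007, 0.981, 0.03, 0.189]
force: [0.3, 0.2, -2.0]
opening: 12.3
grip_force: 59.2
```

Run:
```python
from h import *
o=bot.get_obs();print(o["joint_pos"].round(3),o["force"].round(1)); l,pit=lipnow(.06);print(l,pit)
c=bot.capture("wrist"); print("lip exp px",proj(c,l)); print(orange(c)); t=bot.capture("top");pickle.dump((c,t),open("w10.pkl","wb"))
# lid edge & dish seen past lip in wrist
for u in (190,200,330): 
    g=c["img"][0:110,u-1:u+2].mean((1,2)); d=np.diff(g); print(u,[(int(k),round(d[k]),onz(c,u,k+.5,87)[:2].round(0).tolist()) for k in sorted(np.argsort(-abs(d))[:8])])
for v in(40,60,75):
    g=c["img"][v-1:v+2].mean((0,2)); d=np.diff(g); print(v,[(int(k),round(d[k]),onz(c,k+.5,v,87)[:2].round(0).tolist()) for k in sorted(np.argsort(-abs(d))[:12])])
for p,z in((.12,114),(.25,108),(.4,106),(.55,106),(.7,106),(.85,106),(1.0,106)):
    print(z,p); delta(*lipT([591,208,z],.06,p))
```

```text
[-0.963  0.082  0.445  2.035  0.203  0.698 -2.17 ] [ 0.3  0.2 -2. ]
[591.80989841 208.69855251 129.33612287] -0.0014853960244446407
lip exp px [259.74810798  87.41709358]
[(908, [278.14, 121.21], [247, 80, 53, 78]), (228, [253.99, 147.24], [240, 136, 29, 20])]
190 [(13, 16, [672.0, 273.0]), (14, 21, [671.0, 273.0]), (23, -22, [663.0, 273.0]), (24, -62, [662.0, 272.0]), (25, -40, [661.0, 272.0]), (105, 15, [592.0, 267.0]), (106, -16, [591.0, 267.0]), (107, -16, [590.0, 267.0])]
200 [(20, 20, [666.0, 264.0]), (21, 21, [665.0, 264.0]), (24, -26, [662.0, 264.0]), (25, -14, [662.0, 264.0]), (64, 18, [627.0, 261.0]), (65, 23, [627.0, 261.0]), (106, -27, [591.0, 258.0]), (107, -15, [590.0, 258.0])]
330 [(13, 17, [679.0, 154.0]), (23, -20, [670.0, 154.0]), (24, -62, [669.0, 154.0]), (25, -39, [668.0, 154.0]), (64, 19, [634.0, 153.0]), (65, 24, [633.0, 153.0]), (66, 18, [632.0, 152.0]), (106, -23, [598.0, 151.0])]
40 [(57, 36, [642.0, 383.0]), (58, 36, [642.0, 382.0]), (172, -59, [647.0, 286.0]), (173, -35, [647.0, 285.0]), (355, 53, [657.0, 132.0]), (356, 42, [657.0, 131.0]), (401, -30, [659
[... 532 characters left out ...]
0]), (216, 52, [619.0, 247.0]), (218, -37, [619.0, 245.0]), (219, -39, [619.0, 244.0]), (308, 40, [624.0, 170.0]), (311, -53, [624.0, 168.0]), (356, 50, [626.0, 130.0]), (357, 39, [626.0, 129.0]), (439, -43, [630.0, 61.0]), (460, 34, [631.0, 44.0]), (461, 34, [631.0, 43.0])]
114 0.12
shift [0.4  0.09 0.48] rot [-0.004 -0.121  0.001]
108 0.25
shift [1.35 0.09 0.15] rot [-0.004 -0.251  0.001]
106 0.4
shift [ 2.75  0.09 -0.48] rot [-0.003 -0.401  0.002]
106 0.55
shift [ 4.33  0.09 -1.07] rot [-0.003 -0.551  0.002]
106 0.7
shift [ 5.99  0.09 -1.42] rot [-0.003 -0.701  0.002]
106 0.85
shift [ 7.68  0.09 -1.52] rot [-0.003 -0.851  0.002]
106 1.0
shift [ 9.36  0.09 -1.36] rot [-0.003 -1.001  0.003]
```

The dish rim chords put its centre at (597,208.5), so I'll shift the lip slightly and tilt slowly.

Request:
apply_moves(
  moves=[
    [-1,0.3,-0.1,0.25,0,-0.06,0],
    [-1,0.65,-0.2,0.55,0,-0.12,0],
    [-1,1.1,-0.2,0.45,0,-0.185,0],
    [-1,1.6,-0.2,0.25,0,-0.25,0],
    [-1,2.05,-0.2,0.05,0,-0.3,0],
    [-1,2.5,-0.2,-0.15,0,-0.35,0],
    [-1,3.0,-0.2,-0.35,0,-0.4,0],
    [-1,3.5,-0.2,-0.55,0,-0.45,0],
    [-1,4.05,-0.2,-0.75,0,-0.5,0],
    [-1,4.6,-0.2,-0.95,0,-0.55,0],
    [-1,5.15,-0.2,-1.1,0,-0.6,0],
    [-1,5.7,-0.2,-1.2,0,-0.65,0],
    [-1,6.25,-0.2,-1.3,0,-0.7,0],
    [-1,6.8,-0.2,-1.35,0,-0.75,0],
    [-1,7.35,-0.2,-1.4,0,-0.8,0],
    [-1,7.95,-0.2,-1.4,0,-0.85,0],
    [-1,7.95,-0.2,-1.4,0,-0.85,0],
    [-1,7.95,-0.2,-1.4,0,-0.85,0],
  ],
)

```text
time_s: 20.98
tool_pos: [553.7, 209.0, 211.8]
eef_rot: [0.005, 0.972, 0.031, -0.232]
force: [-1.0, 0.5, -0.0]
opening: 12.2
grip_force: 59.3
```

Run:
```python
from h import *
o=bot.get_obs();print(o["joint_pos"].round(3),o["force"].round(1)); l,pit=lipnow(.06);print(l,pit)
c=bot.capture("wrist"); print("lip exp px",proj(c,l)); t=bot.capture("top");s=bot.capture("scene");pickle.dump((c,t,s),open("w11.pkl","wb"))
for b in orange(c,60): print(b, onz(c,*b[1],75).round(0))
print([b for b in orange(t,4) if b[1][0]<160 or 220<b[1][0]<260]); print([b for b in orange(s,4) if b[1][1]<215])
```

```text
[-0.489  0.804  0.398  0.91  -0.343  1.937 -1.692] [-1.   0.5 -0. ]
[594.01061035 211.37663933 106.5041881 ] 0.8475862091677437
lip exp px [260.08822162  87.21373278]
(2841, [268.15, 38.15], [239, 4, 62, 76]) [616. 207.  75.]
(332, [363.79, 234.2], [345, 216, 41, 36]) [401.  72.  75.]
[(31, [256.42, 60.45], [254, 58, 6, 6]), (81, [124.02, 158.21], [120, 152, 9, 14]), (22, [226.32, 179.86], [224, 178, 6, 5]), (7, [252.14, 259.43], [251, 258, 3, 4])]
[(29, [235.83, 136.24], [232, 134, 9, 5]), (16, [264.5, 200.0], [263, 198, 4, 5]), (92, [177.87, 210.86], [163, 208, 32, 7])]
```

The orange blob (2841 px, about four tablets) lies beyond the lip over the dish, and the blade is empty. I'll back the scoop off and check the dish.

Run:
```python
from h import *
for z,p in((135,.85),(165,.5),(185,.25)):
    print(z,p); delta(*lipT([585,205,z],.06,p))
```

```text
135 0.85
shift [-2.05  0.58 -2.09] rot [-0.002 -0.003  0.004]
165 0.5
shift [-5.51  0.57 -1.44] rot [-0.003  0.347  0.004]
185 0.25
shift [-7.14  0.57 -0.52] rot [-0.004  0.597  0.004]
```

Request:
apply_moves(
  moves=[
    [-1,-1,0.3,-1,0,0,0],
    [-1,-2,0.6,-2.1,0,0,0],
    [-1,-3.2,0.6,-1.9,0,0.12,0],
    [-1,-4.4,0.6,-1.7,0,0.24,0],
    [-1,-5.5,0.6,-1.4,0,0.35,0],
    [-1,-6.3,0.6,-1,0,0.47,0],
    [-1,-7.1,0.6,-0.5,0,0.6,0],
    [-1,-7.1,0.6,-0.5,0,0.6,0],
    [-1,-7.1,0.6,-0.5,0,0.6,0],
  ],
)

```text
time_s: 22.25
tool_pos: [494.0, 198.9, 250.0]
eef_rot: [-0.005, 0.997, 0.031, 0.066]
force: [0.7, 0.1, -0.8]
opening: 12.6
grip_force: 59.2
```

Run:
```python
from h import *
o=bot.get_obs();print(o["joint_pos"].round(3),o["force"].round(1)); l,pit=lipnow(.06);print(l,pit)
c=bot.capture("wrist"); pickle.dump(c,open("w12.pkl","wb"));print(proj(c,l))
m=hsv(c); m=(m[...,0]>8)&(m[...,0]<25)&(m[...,1]>130)&(m[...,2]>90); m=m.astype(np.uint8)
d=cv2.distanceTransform(m,cv2.DIST_L2,5); pk=(d==cv2.dilate(d,np.ones((13,13))))&(d>4)
for v,u in np.argwhere(pk): print((u,v),d[v,u].round(1),onz(c,u,v,76).round(0))
for b in orange(c,60):print(b)
from h import proj
k=(np.array([b for b in [proj(c,[597+46*np.cos(a),208+46*np.sin(a),87]) for a in np.arange(0,6.3,.8)]])).round(0).tolist();print(k)
d1=delta(*lipT([561,-301,120],.275,0.0))
```

```text
[-0.836  0.176  0.457  1.665 -0.043  1.191 -1.885] [ 0.7  0.1 -0.8]
[586.70672624 204.44426455 186.01001574] 0.24669568573973263
[260.2562724   87.26550018]
(np.int64(272), np.int64(61)) 8.8 [632. 196.  76.]
(np.int64(272), np.int64(62)) 8.8 [631. 196.  76.]
(np.int64(264), np.int64(79)) 5.0 [614. 203.  76.]
(np.int64(271), np.int64(79)) 5.0 [614. 196.  76.]
(np.int64(473), np.int64(148)) 7.0 [558. -24.  76.]
(451, [270.23, 68.19], [260, 53, 21, 31])
(259, [250.85, 70.14], [241, 57, 20, 27])
(173, [473.57, 147.73], [466, 141, 16, 14])
(71, [384.68, 290.42], [380, 285, 10, 12])
[[261.0, 45.0], [227.0, 58.0], [212.0, 93.0], [226.0, 127.0], [258.0, 141.0], [290.0, 127.0], [304.0, 93.0], [290.0, 58.0]]
shift [-7.9  52.58  7.82] rot [ 0.05   0.245 -0.208]
```

Request:
apply_moves(
  moves=[
    [-1,-1,4,-2,0,0.02,-0.02],
    [-1,-2,9,-2,0,0.04,-0.04],
    [-1,-3,14,-1,0.01,0.06,-0.06],
    [-1,-4,19,0,0.01,0.08,-0.08],
    [-1,-5,24,1,0.02,0.1,-0.1],
    [-1,-5.5,29,2,0.02,0.13,-0.12],
    [-1,-6,34,3,0.03,0.15,-0.14],
    [-1,-6.5,39,4,0.03,0.18,-0.16],
    [-1,-7,44,5,0.04,0.2,-0.18],
    [-1,-7.5,49,6.5,0.05,0.22,-0.2],
    [-1,-7.9,52.6,7.8,0.05,0.245,-0.208],
    [-1,-7.9,52.6,7.8,0.05,0.245,-0.208],
    [-1,-7.9,52.6,7.8,0.05,0.245,-0.208],
    [-1,-7.9,52.6,7.8,0.05,0.245,-0.208],
  ],
)

```text
time_s: 24.05
tool_pos: [459.3, -329.0, 159.2]
eef_rot: [-0.026, 0.973, 0.137, 0.186]
force: [-1.2, 0.3, -1.2]
opening: 12.4
grip_force: 59.4
```

Run:
```python
from h import *
o=bot.get_obs();print(o["joint_pos"].round(3),o["force"].round(1)); l,pit=lipnow(.275);print(l,pit)
t=bot.capture("top");s=bot.capture("scene"); pickle.dump((t,s),open("w13.pkl","wb"))
def pk(c,roi,z):
    x,y,w,h=roi; im=cv2.resize(c["img"][y:y+h,x:x+w],None,fx=4,fy=4,interpolation=cv2.INTER_CUBIC); H=cv2.cvtColor(im,cv2.COLOR_RGB2HSV)
    m=((H[...,0]>8)&(H[...,0]<25)&(H[...,1]>110)&(H[...,2]>80)).astype(np.uint8); d=cv2.distanceTransform(m,cv2.DIST_L2,5); d=cv2.GaussianBlur(d,(5,5),0)
    p=(d==cv2.dilate(d,np.ones((15,15))))&(d>4); print("area px",m.sum()/16)
    for v,u in np.argwhere(p): print("  pk",d[v,u].round(1),(x+u/4,y+v/4),onz(c,x+u/4,y+v/4,z).round(0))
pk(t,(95,140,60,40),78); pk(s,(205,110,60,45),78); print("tin");pk(t,(205,158,60,64),8)
delta(*lipT([561,-301,30],.275,0)); delta(*lipT([561,-301,5],.275,0))
```

```text
[ 0.06   0.388  0.957  1.837 -0.782  1.081  0.054] [-1.2  0.3 -1.2]
[ 560.97662271 -300.33118828  119.6806048 ] 0.001588974823137912
area px 189.25
  pk 12.5 (np.float64(118.75), np.float64(157.5)) [621. 213.  78.]
  pk 14.9 (np.float64(123.5), np.float64(158.5)) [618. 201.  78.]
  pk 12.7 (np.float64(117.75), np.float64(164.5)) [602. 216.  78.]
  pk 9.5 (np.float64(122.25), np.float64(168.0)) [593. 204.  78.]
area px 0.0
tin
area px 27.0
  pk 10.3 (np.float64(226.75), np.float64(180.0)) [557. -73.   8.]
shift [-3.34  0.09  8.35] rot [-0.001  0.001  0.004]
shift [-4.26  0.09 10.67] rot [-0.001  0.001  0.004]
```

Peaks in the dish lie within 25 mm of its centre, and one tablet stays in the tin. Now I'll lower the scoop to the table.

Request:
apply_moves(
  moves=[
    [-1,-1.5,0,4,0,0,0],
    [-1,-3.3,0,8.3,0,0,0],
    [-1,-4,0,10,0,0,0],
    [-1,-4.3,0,10.8,0,0,0],
    [-1,-4.4,0,11.0,0,0,0],
    [-1,-4.43,0,11.1,0,0,0],
    [-1,-4.43,0,11.1,0,0,0],
  ],
)

```text
time_s: 25.02
tool_pos: [458.3, -330.5, 40.1]
eef_rot: [-0.025, 0.973, 0.135, 0.187]
force: [1.0, -0.4, -0.8]
opening: 12.4
grip_force: 59.4
```

Request:
apply_moves(
  moves=[
    [-1,-0.04,0,0.1,0,0,0],
    [-1,-0.04,0,0.1,0,0,0],
    [-0.6,-0.04,0,0.1,0,0,0],
    [-0.3,-0.04,0,0.1,0,0,0],
    [0.1,-0.04,0,0.1,0,0,0],
    [0.2,-0.04,0,0.1,0,0,0],
    [0.2,-0.04,0,-2,0,0,0],
    [0.2,-0.04,0,-6,0,0,0],
    [0.2,-0.04,0,-12,0,0,0],
    [0.2,-0.04,0,-18,0,0,0],
    [0.2,-0.04,0,-18,0,0,0],
  ],
)

```text
time_s: 26.4
tool_pos: [393.1, -352.8, 211.4]
eef_rot: [-0.021, 0.973, 0.134, 0.189]
force: [0.5, 0.3, 0.1]
opening: 51.1
grip_force: 0.0
```

Run:
```python
from h import *
C=pickle.load(open("c0.pkl","rb"))
t=bot.capture("top");s=bot.capture("scene");c=bot.capture("wrist");pickle.dump((t,s,c),open("w14.pkl","wb"))
P=[]
for n,cc in(("scene",s),("wrist",c)):
    H=hsv(cc);m=(H[...,0]>105)&(H[...,0]<125)&(H[...,1]>150); bl=[b for b in blobs(m,60)]; print(n,[b[:3] for b in bl])
# blade bright in wrist
l=np.array([559.3,-302.,0]); print(proj(c,l),[proj(c,l+Ro.from_euler('z',.275).apply([-114,0,57]))])
# bring gripper to the lid: above, behind/front of rail
print(pose()[0],bot.get_obs()["joint_pos"].round(2)); delta([466,199,225],Rxy([0,0,-1],[.998,.06,0])); delta([437,197,225],Rxy([0,0,-1],[.998,.06,0]))
```

```text
scene [(np.int32(372), [269.91, 140.67], [254, 124, 28, 30]), (np.int32(119), [288.49, 258.13], [280, 254, 18, 10])]
wrist [(np.int32(616), [260.59, 174.57], [256, 144, 11, 62])]
[260.49847626  93.24721226] [array([260.43304806, 177.26222438])]
[ 393.69177799 -347.04850125  205.40846923] [ 0.08  0.27  1.03  1.84 -0.66  1.17  0.06]
shift [ 21.02 -50.55   6.33] rot [ 0.254 -0.319 -1.337]
shift [ 18.38 -51.15   5.28] rot [ 0.254 -0.319 -1.337]
```

Request:
apply_moves(
  moves=[
    [0,2,-5,0,0.03,-0.03,-0.13],
    [0,4,-10,1,0.05,-0.06,-0.27],
    [0,6,-15,1,0.08,-0.1,-0.4],
    [0,8,-20,2,0.1,-0.13,-0.53],
    [0,10,-25,3,0.13,-0.16,-0.67],
    [0,12.5,-30,3,0.15,-0.19,-0.8],
    [0,14.5,-35,4,0.18,-0.22,-0.94],
    [0,16.7,-40,5,0.2,-0.25,-1.07],
    [0,19,-45,6,0.23,-0.29,-1.2],
    [0,21,-50.5,6.3,0.254,-0.319,-1.337],
    [0,21,-50.5,6.3,0.254,-0.319,-1.337],
    [0,21,-50.5,6.3,0.254,-0.319,-1.337],
    [0,21,-50.5,6.3,0.254,-0.319,-1.337],
  ],
)

```text
time_s: 28.18
tool_pos: [465.8, 195.2, 224.3]
eef_rot: [0.001, 0.687, 0.727, -0.002]
force: [-0.2, -0.1, 0.4]
opening: 42.5
grip_force: 0.0
```

Run:
```python
from h import *
t,s,c=pickle.load(open("w14.pkl","rb")); print("handle",tri(c,(260.6,174.6),s,(288.5,258.1)))
c=bot.capture("wrist");pickle.dump(c,open("w15.pkl","wb")); print(bot.get_obs()["joint_pos"].round(2))
R=Rxy([0,0,-1],[.998,.06,0]); delta([466,200,112],R); print(proj(c,[466,201,121]),proj(c,[464,233,121]),proj(c,[468,169,121]))
g=cv2.cvtColor(c["img"],cv2.COLOR_RGB2GRAY).astype(int)
u,v=proj(c,[465,210,121]).astype(int); print(u,v,g[v,u-40:u+41:2].tolist()); print(g[v-60:v+60:4,u].tolist())
m=hsv(c); m=(m[...,0]>8)&(m[...,0]<25)&(m[...,1]>110)&(m[...,2]>80); im=m.astype(np.uint8)
d=cv2.distanceTransform(im,cv2.DIST_L2,5); d=cv2.GaussianBlur(d,(5,5),0)
for y,x in np.argwhere((d==cv2.dilate(d,np.ones((11,11))))&(d>3)): print("tab",(x,y),d[y,x].round(1),onz(c,x,y,78).round(0))
```

```text
handle (array([ 452.61741143, -332.66329878,   57.84130354]), np.float64(0.9857208925739952))
[-0.8   0.23  0.46  1.65 -0.1   1.28 -0.27]
shift [ 0.5   0.03 11.26] rot [-0.001  0.002 -0.005]
[261.46682554 185.20910372] [261.27300416 147.50393237] [261.64659096 220.17988754]
260 174 [122, 122, 123, 123, 122, 122, 121, 121, 121, 121, 120, 121, 120, 119, 67, 37, 37, 37, 35, 45, 55, 54, 54, 48, 47, 52, 52, 52, 52, 55, 58, 66, 108, 60, 69, 69, 69, 69, 69, 64, 58]
[66, 67, 65, 65, 62, 60, 60, 53, 59, 35, 60, 58, 58, 56, 56, 55, 34, 35, 36, 37, 37, 37, 37, 38, 40, 42, 52, 50, 59, 57]
tab (np.int64(388), np.int64(175)) 6.6 [591. 206.  78.]
tab (np.int64(423), np.int64(186)) 4.3 [628. 197.  78.]
tab (np.int64(133), np.int64(271)) 4.6 [332.  83.  78.]
```

The scoop stands flat, with its handle triangulated at 57.8 mm high. Next I'll pinch the rail and slide the lid shut.

Request:
apply_moves(
  moves=[
    [-0.1,0.3,0.03,5,0,0,0],
    [-0.1,0.5,0.03,10,0,0,0],
    [-0.1,0.5,0.03,11.2,0,0,0],
    [-0.1,0.5,0.03,11.2,0,0,0],
    [-1,0.5,0.03,11.2,0,0,0],
    [-1,0.5,0.03,11.2,0,0,0],
    [-1,0.5,0.03,11.2,0,0,0],
    [-1,0.5,0.03,11.2,0,0,0],
    [-1,0.5,0.03,11.2,0,0,0],
  ],
)

```text
time_s: 29.35
tool_pos: [468.1, 202.4, 115.3]
eef_rot: [0.002, 0.686, 0.728, 0.002]
force: [-0.6, -0.2, 6.2]
opening: 7.5
grip_force: 59.8
```

Request:
apply_moves(
  moves=[
    [-1,0,0.5,0,0,0,0],
    [-1,0,1.5,0,0,0,0],
    [-1,0,2.5,0,0,0,0],
    [-1,0,3.5,0,0,0,0],
    [-1,0,4.5,0,0,0,0],
    [-1,0,5.5,0,0,0,0],
    [-1,0,6.3,0,0,0,0],
    [-1,0,7.0,0,0,0,0],
    [-1,0,7.4,0,0,0,0],
    [-1,0,7.8,0,0,0,0],
    [-1,0,7.8,0,0,0,0],
  ],
)

```text
time_s: 30.72
tool_pos: [541.5, 206.8, 115.3]
eef_rot: [-0.002, 0.686, 0.728, -0.002]
force: [-9.3, -1.7, 13.8]
opening: 8.0
grip_force: 60.6
```

Request:
apply_moves(
  moves=[
    [-1,0,0.4,0,0,0,0],
    [-1,0,0.6,0,0,0,0],
    [-1,0,0.6,0,0,0,0],
  ],
)

```text
time_s: 31.1
tool_pos: [541.6, 206.8, 115.1]
eef_rot: [-0.006, 0.685, 0.728, -0.007]
force: [-20.0, -3.9, 22.5]
opening: 7.4
grip_force: 61.8
```

The tool stops hard at x=541.6, exactly 75 mm from the open stop, so the lid is shut. I'll unload, release and retreat.

Request:
apply_moves(
  moves=[
    [-1,0,-0.4,0,0,0,0],
    [-1,0,-0.7,0,0,0,0],
    [-0.7,0,-0.7,0,0,0,0],
    [-0.3,0,-0.7,-0.1,0,0,0],
    [-0.3,0,-0.7,-0.1,0,0,0],
    [-0.3,0,-0.7,-3,0,0,0],
    [-0.3,0,-0.7,-8,0,0,0],
    [-0.3,-4,-10,-14,0,0,0],
    [-0.3,0,-16,-16,0,0,0],
    [-0.3,4,-16,-16,0,0,0],
    [-0.3,8,-16,-16,0,0,0],
    [-0.3,8,-16,-16,0,0,0],
    [-0.3,8,-16,-16,0,0,0],
  ],
)

```text
time_s: 32.72
tool_pos: [386.2, 276.8, 272.6]
eef_rot: [0.001, 0.686, 0.727, -0.001]
force: [0.9, -0.3, -0.5]
opening: 29.7
grip_force: 0.0
```

Run:
```python
from h import *
o=bot.get_obs(); print(o["tool_pos"],o["force"].round(1))
t=bot.capture("top"); c=bot.capture("wrist"); C=pickle.load(open("c0.pkl","rb"))["top"]
pickle.dump((t,c),open("w16.pkl","wb"))
for n,cc in(("init",C),("now",t)):
  for u in(100,105,108):
    g=cc["img"][135:215,u-1:u+2].mean((1,2)); d=np.diff(g); print(n,u,[(int(k+135),round(d[k]),onz(cc,u,k+135.5,103)[0].round(1)) for k in sorted(np.argsort(-abs(d))[:7])])
for u in(150,200,330,350):
    g=c["img"][:,u-1:u+2].mean((1,2))
print([b for b in orange(t,4)])
# subpixel lid front/back edge by region: dark region extents
for n,cc in(("init",C),("now",t)):
    g=cc["img"].mean(2); print(n,[np.round(g[r,100:112].mean()) for r in range(139,152)],[np.round(g[r,100:112].mean()) for r in range(185,203)])
```

```text
[386.15746298 276.806829   272.6161277 ] [ 0.9 -0.3 -0.5]
init 100 [(144, -30, np.float64(654.1)), (145, -38, np.float64(651.5)), (146, -21, np.float64(648.8)), (195, 16, np.float64(519.1)), (196, 23, np.float64(516.5)), (198, -16, np.float64(511.2)), (199, -14, np.float64(508.6))]
init 105 [(143, -15, np.float64(656.5)), (144, -31, np.float64(653.8)), (145, -33, np.float64(651.1)), (146, -17, np.float64(648.5)), (195, 22, np.float64(518.8)), (196, 21, np.float64(516.2)), (198, -22, np.float64(510.9))]
init 108 [(143, -21, np.float64(656.2)), (144, -29, np.float64(653.6)), (145, -26, np.float64(650.9)), (146, -16, np.float64(648.3)), (195, 26, np.float64(518.6)), (196, 20, np.float64(516.0)), (198, -23, np.float64(510.7))]
now 100 [(142, -31, np.float64(659.5)), (143, -22, np.float64(656.8)), (193, 23, np.float64(524.4)), (196, 22, np.float64(516.5)), (197, 26, np.float64(513.9)), (198, -21, np.float64(511.2)), (199, -32, np.float64(508.6))]
now 105 [(141, -26, np.float64(661.8)), (142, -34, np.float64(659.1)), (192, 22, np.float64(526.7)), (193, 19, np.float64(524.1)), (196, 27, np.
[... 1038 characters left out ...]
0), np.float64(63.0), np.float64(84.0), np.float64(84.0), np.float64(63.0), np.float64(56.0), np.float64(68.0), np.float64(75.0)]
now [np.float64(127.0), np.float64(124.0), np.float64(114.0), np.float64(87.0), np.float64(58.0), np.float64(43.0), np.float64(35.0), np.float64(28.0), np.float64(25.0), np.float64(23.0), np.float64(24.0), np.float64(24.0), np.float64(28.0)] [np.float64(28.0), np.float64(28.0), np.float64(26.0), np.float64(25.0), np.float64(27.0), np.float64(29.0), np.float64(36.0), np.float64(48.0), np.float64(72.0), np.float64(89.0), np.float64(96.0), np.float64(106.0), np.float64(132.0), np.float64(137.0), np.float64(108.0), np.float64(84.0), np.float64(78.0), np.float64(78.0)]
```

The lid's back edge is at x≈660, which is origin + 104, so it is shut. One tablet is in the tin, the scoop is standing on the table and the arm is clear. I'll hand in.

```bash
python3 -c "
from plant import bot
print(bot.close_job())"
```

```text
the job is handed in; nothing more can be done
None
```

I handed the job in after 33 s on the robot's clock, but the hand-in gave no verdict. By my own measurements, four tablets are in the dish and the fifth in the tin, the scoop stands flat on the table, and the lid is slid fully shut.

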